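Fetch the hemmed-in spare eyepiece for cleaning

TASK

The spare microscope eyepiece in the middle of the grey storage mat is hemmed in by a dropper bottle, a vial and a microscope objective, and is wanted on the white lens-cleaning pad. First stand all three of these upright in the empty white tray beside the mat, without shifting the eyepiece; then stand the eyepiece upright in the middle of the pad; then put the three back on the mat, each standing on the very spot (printed circle) where it stood at the start. Let nothing fall over and leave the bench timer and the roll of black tape where they are.

Things in the scene. Friction and masses are not known exactly. Their poses are not given: they have to be found in the camera images.
- eyepiece: spare microscope eyepiece, standing: wide black head (48 mm across, on top) on a narrower white tube; 55 mm tall, 0.11 kg. Origin: centre of its underside, z up. Starts in the large circle in the middle of the mat. Grasp it across the head, which is the upper half (30 to 55 mm above its underside); its shape is round, so its yaw does not matter.
- dropper: dropper bottle: round brown bottle 33 mm across with black cap and slim rubber bulb, 102 mm tall in all, 0.07 kg, the tallest of the three; body 33 mm wide up to about 55 mm, cap 24 mm wide at 62 to 77 mm, bulb 13 mm wide above. Origin: centre of its underside, z up. Starts in one of the three small circles (which one varies).
- vial: glass sample vial with a black screw cap: round, 27 mm across, 56 mm tall, cap 22 mm across from 45 mm up, 0.03 kg. Origin: centre of its underside, z up. Starts in one of the three small circles (which one varies).
- objective: microscope objective standing on its thread: round steel barrel 34 mm across between 6 and 40 mm height, tapering nose on top, 58 mm tall, foot 27 mm across, 0.11 kg. Origin: centre of its underside, z up. Starts in one of the three small circles (which one varies).
- mat: round grey mat, fixed, 170 mm across, 4 mm thick. Origin: centre of underside. Flat white circles: a 54 mm one at the centre, three of 39 mm centred 47 mm out, at 180, +60, -60 degrees from its x. Gaps from eyepiece to neighbours are 5 to 11 mm: no finger fits; grasp each neighbour from above, closing at right angles to the line to the eyepiece. Place and yaw of mat, tray and pad vary.
- tray: shallow open white plastic tray, empty, fixed, 120 mm along its x, 240 mm along its y, walls 3 mm thick and 14 mm high, floor 3 mm above the bench. Origin: centre of its underside. It is the side area for the three things. It stands on the left or the right of the mat (the grey metal tray with hand tools, farther right, is another one).
- pad: round lens-cleaning pad, fixed: white disc 80 mm across in a black rim 92 mm across, its flat top 6 mm above the bench. Origin: centre of its underside. It stands on the other side of the mat from the tray. (A microscope with a micromanipulator about 0.2 m tall stands at the far left of the bench, y above 0.43 m: keep the arm clear of it.)
- timer: bystander: white bench timer, 64 x 68 x 19 mm, lying loose in front of the mat. Origin: centre of its underside. Leave it alone.
- tape: bystander: roll of black tape lying flat, 58 mm across, 19 mm high, loose, in front of the mat. Origin: centre of its underside. Leave it alone.
There are look-alikes about, which are no part of the job. Leave any blue or orange look-alike of the dropper alone. Leave any orange look-alike of the eyepiece alone.

How it is judged:
By the outcome, as a careful person would: the job done as asked, in the order asked, and still so for the second after the job is handed in, with the robot touching nothing.
It also fails if it takes over 141 s, if anything falls off the work surface, if the arm or the gripper's body presses on something with over 40 N, if the wrist force passes 120 N, or if a joint passes its speed limit or range.

ROBOT

A 6-joint arm with a two-finger parallel gripper is mounted at the origin on a cart in front of the work surface, level with it; the furniture and walls round the work are solid. World frame = base frame: x ahead of the robot, y to its left, z up, the work surface at z = 0. Lengths are in mm, angles in rad, forces in N, time in s.
With the tool pointing down it reaches from about 350 to 850 mm from the base axis. Payload 8.1 kg.
Tool frame: the origin (TCP) lies at the very end of the fingers, on their centre line; the grasp point (between the pads) lies 19 mm behind it; z points along the fingers, y is the line along which they close (so a half turn about z gives the same grasp; the last joint's range is limited). The gripper opens to 85 mm and grips with 20 to 120 N. Pads are 22 mm wide; open, the fingers measure 114 mm over their backs; the gripper's body (76 mm by 85 mm) begins 54 mm behind the grasp point. The pads swing forward as they close: fully open they stand 13 mm farther back than shut.
Start: joints at [1.165, 0.13, 1.488, -0, 1.523, -0.085], TCP at [189.174, 569.402, 231.292] pointing down, gripper open.
Joint ranges: [-2.96, 2.96], [-0.89, 2.26], [0.02, 2.5], [-1.34, 4.48], [0, 2.73], [-2.66, 2.66]. Speed limits (rad/s): [2.39, 2.39, 2.79, 3.14, 3.14, 3.14].

INTERFACE

Orientations are given as a unit quaternion [x, y, z, w].
In Python, from bench import env, viewer, hand_in gives the robot as it stands.
- The arm moves only by the shell command python3 -m pendant 'ROWS'. ROWS is JSON, a list that holds one entry, the list of rows, each a list of 7 numbers: the shift along the tool's x, y, z in m, then the turn, a rotation vector about the tool's x, y, z in rad, then the finger opening in m, from 0 to 0.0854. In form: [[[x, y, z, wx, wy, wz, hand], ...]]. A call has 1 to 8 rows; each row is the pose to reach, as a shift and turn from the pose commanded when the call began, along the tool's axes at that moment; what a row does not reach only later rows make up. A row lasts 1/10 s, in which the tool goes at most 50 mm and 8.59 degrees, less where a joint would pass 70% of its speed; a pose out of reach is approached as far as the arm can. A call with a gripper value outside its range is refused whole. The fingers move at their own pace and stop on an object; the grip force is fixed at half the most. Time passes only in rows, so rows that repeat a pose let the fingers close. It gives the time, the measured TCP pose, the force, the opening and the grip force at its end, in the units of the state.
- env.get_state(): the state, without advancing time (a new reading comes with each control period).
- viewer.capture(name): name is "scene" or "top"; returns a dict with "image" (400x640x3 uint8, blue, green, red), "camera_matrix" (3x3 intrinsics, pixels), "k1" (the pictures are not rectified: a ray, as slopes to the right and down, at radius r is drawn at 1 + k1 r^2 times it, then the intrinsics apply), "rvec" (rotation vector, rad) and "tvec" (3), from world to camera coordinates, as OpenCV has them. Camera axes: x right, y down, z forward; pixel columns grow to the right and rows downward; lengths in mm; the calibration is good to about 2 mm. A picture is of the moment at which its call begins. There is no depth.
- hand_in(): hands the job in; it is judged then, once.
Trained networks look in a picture, given as the dict that the camera call returned (one of the last four; its "shot" number tells which), for a name from the list of things; names that differ only in an ending like _2 or _b are one class to them, and where a whole thing is asked for, a point or a joint stands for the part that bears it (a point fixed in the world has none). Each returns a list of dicts, best first, with "confidence" (0 to 1); they miss things now and then, are a little off and sometimes report something else, mostly with a low value. They report only what shows in the picture. A call takes as long as a camera call. They do not tell look-alikes from the thing itself.
- viewer.cut_out(thing, picture): "region" (400x640 bool, what is visible of it) and "box" ([left, top, right, bottom] in pixels, round what is visible of it).
- viewer.tip_of(thing, picture): "at" ([column, row] in pixels: a listed point, or the origin of a listed thing).
The state is a dict: "clock": time; "q": joint angles; "qvel": joint speeds; "effort": joint torques, N m; "tool_pos": TCP position; "eef_rot": TCP orientation; "force": force on the tool from outside, world axes, zero at the start; "moment": the same for the moment, N m; "finger_gap": finger opening in mm; "finger_force": force on a finger pad.
Only numpy, scipy, OpenCV 4.12 (cv2) and the standard library are available. Lean on these libraries where they do the work, as an engineer would, in place of code of your own. Each camera call takes 0.05 s, during which the arm holds its last target. There are 200 camera calls.

## Working session

There is one attempt and no reset: what is moved stays moved. The work goes in short steps, Python scripts to look and compute and a shell command to move; the robot and the scene stay as the last step left them, time stands still between calls to the robot, and variables do not carry over. Pictures are saved under pics/ and viewed, at most 14 in all, crops included, and the job is handed in when it is done.

```bash
ls; mkdir -p pics; cat > h.py <<'E'
import numpy as np, cv2
from scipy.spatial.transform import Rotation as R
from bench import env, viewer, hand_in
def cam(p):
    return R.from_rotvec(np.ravel(p["rvec"])).as_matrix(), np.ravel(p["tvec"]), np.array(p["camera_matrix"]), p["k1"]
def ray(p,uv,z):
    Rm,t,K,k=cam(p)
    n=cv2.undistortPoints(np.array([[uv]],float),K,np.array([k,0,0,0.]))[0,0]
    d=Rm.T@np.array([n[0],n[1],1]); c=-Rm.T@t
    return c+d*(z-c[2])/d[2]
def proj(p,X):
    Rm,t,K,k=cam(p)
    return cv2.projectPoints(np.array([X],float),np.ravel(p["rvec"]),t,K,np.array([k,0,0,0.]))[0][0,0]
E
python3 - <<'E'
from h import *
for n in ("scene","top"):
    p=viewer.capture(n); cv2.imwrite(f"pics/{n}0.png",p["image"])
    Rm,t,K,k=cam(p); print(n,(-Rm.T@t).round(),k,K[0,0])
    for th in "eyepiece dropper vial objective mat tray pad timer tape".split():
        for d in viewer.tip_of(th,p)[:3]:
            print(th,round(d["confidence"],2),np.round(d["at"]),ray(p,d["at"],{"eyepiece":4,"dropper":4,"vial":4,"objective":4}.get(th,0)).round(1)[:2])
print(env.get_state())
E
```

```text
pics
scene [ -54. -705.  594.] 0.02392717267940693 504.77827992945936
eyepiece 0.69 [200. 177.] [453.9 288.4]
eyepiece 0.6 [310. 196.] [597.1  41.6]
dropper 0.96 [294. 165.] [670.2 188. ]
dropper 0.63 [371. 184.] [744.1  -8.5]
dropper 0.35 [310. 200.] [587.6  31.1]
vial 0.82 [328. 204.] [604.2  -8.9]
objective 0.73 [226. 219.] [400.7  88.6]
objective 0.66 [291. 204.] [542.   45.5]
mat 0.97 [309. 198.] [595.8  45.7]
tray 0.57 [415. 267.] [ 580.4 -275.5]
pad 0.55 [242. 162.] [583.7 295.1]
timer 0.94 [274. 252.] [410.5 -66.2]
tape 0.72 [231. 217.] [417.   94.4]
top [409. -10. 938.] -0.09377912926998051 421.2651750035975
eyepiece 0.87 [312. 197.] [583.8  32.2]
eyepiece 0.83 [192. 250.] [455.3 297.2]
dropper 0.56 [298. 183.] [615.6  65.4]
dropper 0.5 [332. 129.] [746.9  -7.7]
vial 0.65 [332. 190.] [600.7 -11.4]
vial 0.63 [315. 196.] [586.3  25.3]
vial 0.55 [281. 275.] [408.1  95.5]
objective 0.56 [304. 215.] [541.9  49.9]
mat 0.79 [312. 192.] [595.2  32.3]
tray 0.82 [449. 201.] [ 583.2 -278.2]
pad 0.97 [199. 195.] [581.4 292.4]
timer 0.66 [356. 277.] [407.9 -69.3]
tape 0.93 [281. 277.] [402.7  93.9]
{'clock': 1.0, 'q': array([ 1.16458743e+00,  1.30345962e-01,  1.48817189e+00, -6.42644938e-06,
        1.52304086e+00, -8.54116482e-02]), 'qvel': array([ 0.00074973, -0.00130687, -0.00028401, -0.00060628, -0.00031166,
       -0.00028572]), 'effort': array([-6.13770699e-04, -5.69312131e+01, -5.00886655e+01, -1.30240505e-04,
        7.75009430e-04, -4.96327254e-05]), 'tool_pos': array([189.1842644 , 569.40087933, 231.33997777]), 'eef_rot': array([1.59711577e-01, 9.87163721e-01, 1.56802753e-05, 7.24295853e-06]), 'force': array([ 0.09310509, -0.16337454,  0.43122087]), 'moment': array([-0.04329645, -0.03470706, -0.01165909]), 'finger_force': 0.0, 'finger_gap': 85.37838428216705}
```

View pics/top0.png

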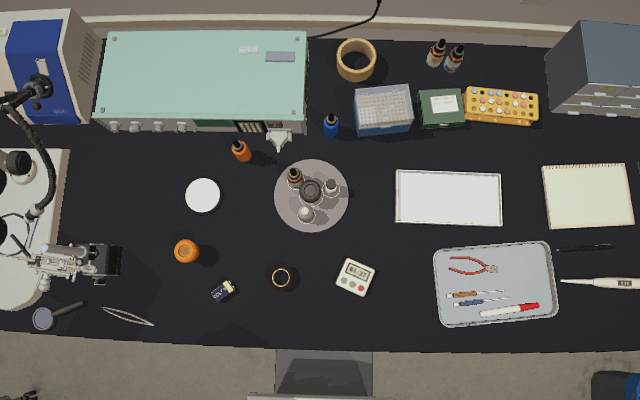

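View pics/scene0.png

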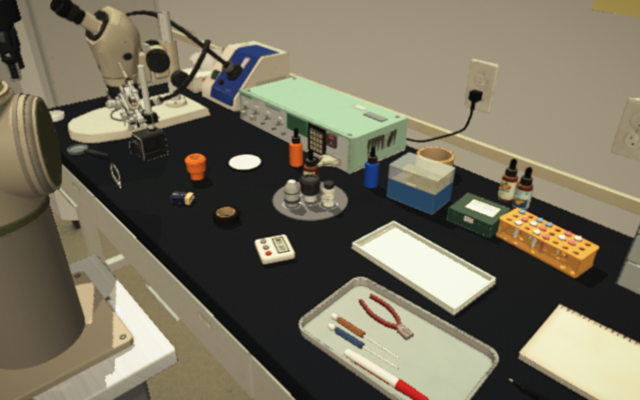

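```bash
cat > m.py <<'E'
from h import *
from scipy.optimize import least_squares
def mask_pts(p,th,z,near):
    best=None
    for d in viewer.cut_out(th,p):
        m=np.asarray(d["region"]).astype(np.uint8)
        cs=cv2.findContours(m,cv2.RETR_EXTERNAL,cv2.CHAIN_APPROX_NONE)[0]
        if not cs: continue
        c=max(cs,key=len)[:,0]
        w=np.array([ray(p,u,z)[:2] for u in c])
        if np.linalg.norm(w.mean(0)-near)<60: return w,d["confidence"],m
    return None,0,None
def circ(w,r=None):
    c0=w.mean(0)
    f=lambda x:np.hypot(*(w-x[:2]).T)-(r or x[2])
    s=least_squares(f,[*c0,r or 40],loss="soft_l1",f_scale=1.0)
    return s.x,np.sqrt(np.mean(f(s.x)**2))
E
python3 - <<'E'
from m import *
for n in ("top","scene"):
    p=viewer.capture(n)
    w,c,_=mask_pts(p,"mat",4,[590,35]); 
    if w is not None: print(n,"mat",c,circ(w),circ(w,85))
    w,c,_=mask_pts(p,"pad",6,[582,293])
    if w is not None: print(n,"pad",c,circ(w))
    w,c,_=mask_pts(p,"tray",14,[582,-278])
    if w is not None: print(n,"tray",c,cv2.minAreaRect(w.astype(np.float32)))
    im=p["image"]
    if n=="top":
        a=cv2.resize(im[150:240,265:365],(800,720),interpolation=cv2.INTER_CUBIC)[:600]
        cv2.imwrite("pics/mat_top.png",a)
    else:
        a=cv2.resize(im[140:230,255:365],(800,655),interpolation=cv2.INTER_CUBIC)[:600]; cv2.imwrite("pics/mat_scene.png",a)
E
```

```text
top mat 0.8 (array([588.18908438,  35.31039399,  83.9523965 ]), np.float64(0.7536444567800901)) (array([588.22468659,  35.29206052,  85.        ]), np.float64(1.3116690062137155))
top pad 0.55 (array([580.81180239, 282.68855177,  44.49329267]), np.float64(1.179732166164194))
top tray 0.55 ((588.5774536132812, -275.4186706542969), (240.4209442138672, 123.06816864013672), 89.3045425415039)
scene mat 0.67 (array([572.77787565,  13.96275176,  62.44959087]), np.float64(22.08169992553983)) (array([589.42439953,  33.16377399,  85.        ]), np.float64(33.06557653029196))
scene pad 0.65 (array([578.20682038, 277.6784796 ,  45.15871638]), np.float64(1.5150491421562917))
scene tray 0.64 ((584.9014282226562, -279.75262451171875), (246.103515625, 132.7581329345703), 89.08041381835938)
```

View pics/mat_top.png

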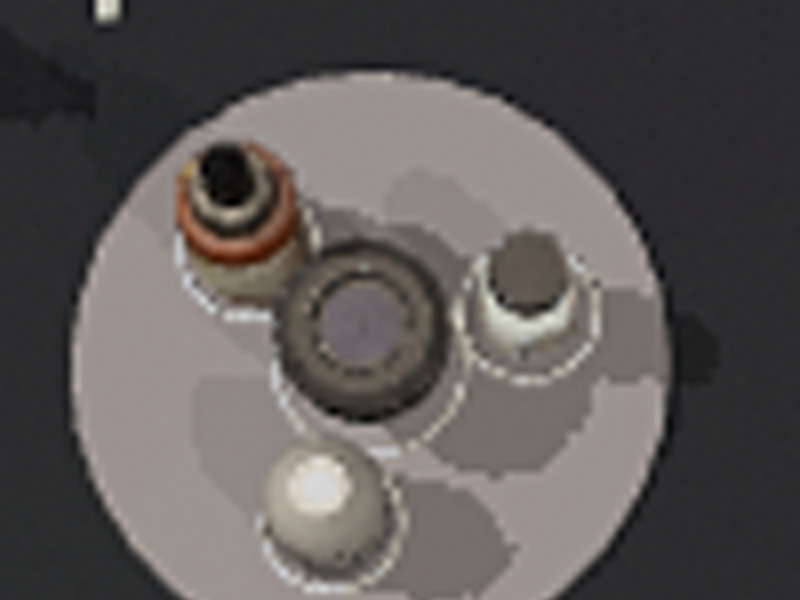

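View pics/mat_scene.png

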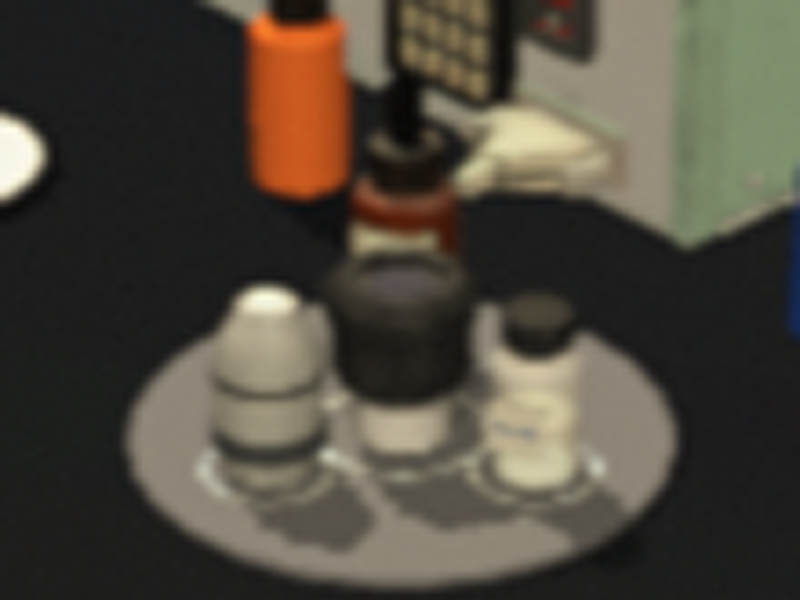

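```bash
cat > f.py <<'E'
from m import *
from scipy.optimize import differential_evolution
from scipy.ndimage import map_coordinates
def pp(p,X): return cv2.projectPoints(np.asarray(X,float),np.ravel(p["rvec"]),np.ravel(p["tvec"]),np.array(p["camera_matrix"]),np.array([p["k1"],0,0,0.]))[0][:,0]
th=np.linspace(0,2*np.pi,240,endpoint=False); C=np.c_[np.cos(th),np.sin(th)]
def samp(g,p,c,r,z):
    u=pp(p,np.c_[c+r*C,np.full(240,z)])
    return map_coordinates(g,[u[:,1],u[:,0]],order=1)
def spots(x): return [np.array(x[:2])+47*np.array([np.cos(x[2]+a),np.sin(x[2]+a)]) for a in (np.pi,np.pi/3,-np.pi/3)]
def cost(x,g,p,z=4):
    c=np.array(x[:2])
    e=lambda ctr,r: np.mean(np.clip(samp(g,p,ctr,r,z)-.5*samp(g,p,ctr,r+2.5,z)-.5*samp(g,p,ctr,r-2.5,z),-20,60))
    s=e(c,26.5)*27/19+sum(e(q,19) for q in spots(x))
    edge=np.mean(np.clip(samp(g,p,c,83,z)-samp(g,p,c,87,z),-20,120))
    return -(s+edge)
def discfit(g,p,c0,r,z):
    f=lambda x:-np.mean(samp(g,p,x[:2],x[2]-1.5,z)-samp(g,p,x[:2],x[2]+1.5,z))
    s=differential_evolution(f,[(c0[0]-20,c0[0]+20),(c0[1]-20,c0[1]+20),(r-3,r+3)],seed=1); return s.x,s.fun
E
python3 - <<'E'
from f import *
for n in ("top","scene"):
    p=viewer.capture(n); g=p["image"].mean(2).astype(float)
    s=differential_evolution(cost,[(575,602),(20,50),(-.6,.1)],args=(g,p),seed=1)
    print(n,s.x.round(2),s.fun,[q.round(1) for q in spots(s.x)])
    print(" pad",*discfit(g,p,(581,283),40,6))
    g2=p["image"][...,0].astype(float)
    # tray outline
    m=(p["image"].min(2)>110).astype(np.uint8); u=pp(p,[[588,-277,3]])[0].astype(int)
    cv2.floodFill(m,None,tuple(int(v) for v in u),2); cs=max(cv2.findContours((m==2).astype(np.uint8),0,1)[0],key=len)[:,0]
    print(" tray",cv2.minAreaRect(np.array([ray(p,q,14)[:2] for q in cs],np.float32)),cv2.minAreaRect(np.array([ray(p,q,3)[:2] for q in cs],np.float32))[0])
E
```

```text
top [ 5.8844e+02  3.5540e+01 -2.0000e-01] -181.25768122047043 [array([542.3,  44.7]), array([619.4,  70.9]), array([603.6,  -9. ])]
 pad [581.90344613 283.26302515  40.15616058] -143.53932041624313
 tray ((589.3447875976562, -274.9283447265625), (241.6860809326172, 121.90911102294922), 89.13524627685547) (591.4856567382812, -278.07666015625)
scene [ 5.8945e+02  3.5120e+01 -1.9000e-01] -58.11001131694081 [array([543.3,  43.9]), array([620.2,  70.7]), array([604.9,  -9.3])]
 pad [582.34857704 283.07503324  41.34282677] -74.7947066567528
 tray ((585.6146850585938, -278.8787536621094), (247.9653778076172, 134.00152587890625), 89.12589263916016) (597.7354736328125, -270.8005065917969)
```

```bash
cat > go.py <<'E'
import sys; from h import *
# usage: go.py x y z psi [x y z psi ...]: shift/turn from current (first) pose, all in tool axes now
s=env.get_state(); P=np.array(s["tool_pos"])/1000; A=R.from_quat(s["eef_rot"])
y=A.as_matrix()[:,1]; cur=np.degrees(np.arctan2(y[1],y[0]))
print("t",round(s["clock"],1),"pos",(P*1000).round(1),"psi",round(cur,1),"gap",round(s["finger_gap"],1),"ff",np.round(s["finger_force"],1),"F",np.round(s["force"],1))
a=np.array(sys.argv[1:],float).reshape(-1,4)
for t in a:
    d=(t[3]-cur+90)%180-90; psi=np.radians(cur+d)
    yy=np.array([np.cos(psi),np.sin(psi),0]); zz=np.array([0,0,-1.]); T=R.from_matrix(np.c_[np.cross(yy,zz),yy,zz])
    v=A.inv().apply(t[:3]/1000-P); w=(A.inv()*T).as_rotvec()
    print(t,"->",v.round(4).tolist(),w.round(3).tolist(),"q6 was",round(float(s["q"][5]),2))
E
python3 - <<'E'
from f import *
p=viewer.capture("top")
for n,u,z in (("eyep",(360,325),59),("dropper",(228,172),106),("vialcap",(527,270),60),("obj",(320,485),62)):
    print(n,ray(p,[265+(u[0]+.5)/8-.5,150+(u[1]+.5)/8-.5],z).round(1))
E
python3 go.py 270 330 250 90
```

```text
eyep [587.8  35.6  59. ]
dropper [617.1  68.2 106. ]
vialcap [603.7  -8.5  60. ]
obj [543.9  44.5  62. ]
t 1.6 pos [189.1 569.4 231.3] psi 71.6 gap 85.8 ff 0.0 F [-0.1 -0.1 -1. ]
[270. 330. 250.  90.] -> [-0.1522, -0.2017, -0.0187] [-0.0, -0.0, -0.321] q6 was -0.09
```

```bash
python3 -m pendant '[[[-0.152,-0.202,-0.019,0,0,-0.321,0.05],[-0.152,-0.202,-0.019,0,0,-0.321,0.05],[-0.152,-0.202,-0.019,0,0,-0.321,0.05],[-0.152,-0.202,-0.019,0,0,-0.321,0.05],[-0.152,-0.202,-0.019,0,0,-0.321,0.05],[-0.152,-0.202,-0.019,0,0,-0.321,0.05],[-0.152,-0.202,-0.019,0,0,-0.321,0.05],[-0.152,-0.202,-0.019,0,0,-0.321,0.05]]]'; python3 go.py 619.5 70.5 150 138.7 619.5 70.5 150 90
```

```text
clock: 2.35
tool_pos: [269.6, 330.4, 250.4]
eef_rot: [-0.0, 1.0, 0.0, 0.0]
force: [-0.0, -0.1, 0.1]
finger_gap: 49.8
finger_force: 0.0
t 2.4 pos [269.6 330.4 250.4] psi 90.0 gap 49.8 ff 0.0 F [-0.  -0.1  0.1]
[619.5  70.5 150.  138.7] -> [-0.3499, -0.2601, 0.1002] [0.001, 0.0, -0.85] q6 was -0.81
[619.5  70.5 150.   90. ] -> [-0.3499, -0.2601, 0.1002] [0.001, 0.0, 0.0] q6 was -0.81
```

```bash
python3 -m pendant '[[[-0.35,-0.26,0.05,0,0,-0.85,0.05],[-0.35,-0.26,0.05,0,0,-0.85,0.05],[-0.35,-0.26,0.05,0,0,-0.85,0.05],[-0.35,-0.26,0.05,0,0,-0.85,0.05],[-0.35,-0.26,0.05,0,0,-0.85,0.05],[-0.35,-0.26,0.05,0,0,-0.85,0.05],[-0.35,-0.26,0.05,0,0,-0.85,0.05],[-0.35,-0.26,0.05,0,0,-0.85,0.05]]]'; python3 go.py 619.5 70.5 150 138.7
```

```text
clock: 3.15
tool_pos: [563.5, 113.9, 207.6]
eef_rot: [-0.414, 0.91, 0.0, -0.0]
force: [0.0, 1.3, 0.1]
finger_gap: 50.1
finger_force: 0.0
t 3.1 pos [563.5 113.9 207.6] psi 139.0 gap 50.1 ff 0.0 F [0.  1.3 0.1]
[619.5  70.5 150.  138.7] -> [-0.004, -0.0708, 0.0575] [0.001, -0.0, 0.005] q6 was -2.32
```

```bash
python3 -m pendant '[[[-0.004,-0.071,0.04,0,0,0,0.05],[-0.004,-0.071,0.05,0,0,0,0.05],[-0.004,-0.071,0.057,0,0,0,0.05],[-0.004,-0.071,0.057,0,0,0,0.05],[-0.004,-0.071,0.057,0,0,0,0.05]]]'; python3 go.py 619.5 70.5 60 138.7; python3 - <<'E'
from h import *
p=viewer.capture("top"); q=viewer.capture("scene")
a=cv2.resize(p["image"][130:240,255:375],(480,440),interpolation=cv2.INTER_CUBIC); b=cv2.resize(q["image"][100:230,245:345],(320,416),interpolation=cv2.INTER_CUBIC)
o=np.zeros((440,800,3),np.uint8); o[:,:480]=a; o[:416,480:]=b; cv2.imwrite("pics/hover1.png",o)
E
```

```text
clock: 3.65
tool_pos: [617.7, 71.3, 151.8]
eef_rot: [-0.413, 0.911, 0.0, -0.0]
force: [-0.5, 0.7, 0.4]
finger_gap: 49.9
finger_force: 0.0
t 3.6 pos [617.7  71.3 151.8] psi 138.8 gap 49.9 ff 0.0 F [-0.5  0.7  0.4]
[619.5  70.5  60.  138.7] -> [-0.0006, -0.0019, 0.0918] [0.001, 0.0, 0.002] q6 was -2.39
```

View pics/hover1.png

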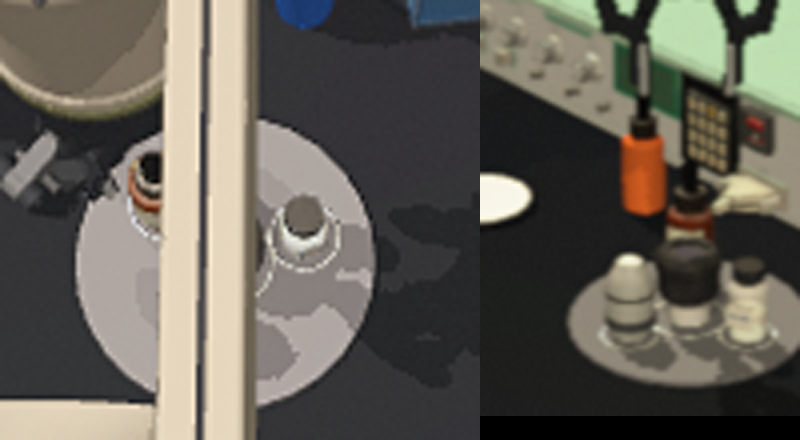

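The hover picture shows the fingertips (crop columns about 640 and 733) either side of the dropper's bulb (about 690), so they are centred. I'll descend and grip the cap.

```bash
python3 -m pendant '[[[-0.001,-0.002,0.03,0,0,0,0.05],[-0.001,-0.002,0.055,0,0,0,0.05],[-0.001,-0.002,0.075,0,0,0,0.05],[-0.001,-0.002,0.092,0,0,0,0.05],[-0.001,-0.002,0.092,0,0,0,0.05],[-0.001,-0.002,0.092,0,0,0,0.05]]]' && python3 go.py 619.5 70.5 60 138.7;  python3 -m pendant '[[[0,0,0,0,0,0,0.03],[0,0,0,0,0,0,0.025],[0,0,0,0,0,0,0.02],[0,0,0,0,0,0,0.015],[0,0,0,0,0,0,0.015],[0,0,0,0,0,0,0.015]]]'
```

```text
clock: 4.35
tool_pos: [620.4, 69.4, 60.6]
eef_rot: [-0.413, 0.911, -0.0, 0.0]
force: [0.6, -0.0, 0.3]
finger_gap: 49.9
finger_force: 0.0
t 4.3 pos [620.4  69.4  60.6] psi 138.7 gap 49.9 ff 0.0 F [ 0.6 -0.   0.3]
[619.5  70.5  60.  138.7] -> [-0.0003, 0.0014, 0.0006] [-0.001, 0.001, 0.001] q6 was -2.39
clock: 4.95
tool_pos: [621.2, 69.4, 62.0]
eef_rot: [-0.412, 0.911, -0.0, 0.001]
force: [-2.3, 1.7, 6.8]
finger_gap: 24.6
finger_force: 52.7
```

```bash
python3 -m pendant '[[[0,0,-0.02,0,0,0,0.015],[0,0,-0.05,0,0,0,0.015],[0,0,-0.1,0,0,0,0.015],[0,0,-0.1,0,0,0,0.015],[0,0,-0.1,0,0,0,0.015]]]';  python3 go.py 588 -342 155 90
```

```text
clock: 5.45
tool_pos: [622.1, 68.9, 163.2]
eef_rot: [-0.412, 0.911, -0.001, 0.003]
force: [0.2, 0.1, -0.7]
finger_gap: 24.7
finger_force: 51.5
t 5.5 pos [622.1  68.9 163.2] psi 138.7 gap 24.7 ff 51.5 F [ 0.2  0.1 -0.7]
[ 588. -342.  155.   90.] -> [0.3313, -0.2455, 0.0079] [-0.002, 0.006, 0.85] q6 was -2.39
```

```bash
python3 -m pendant '[[[0.331,-0.246,0.008,-0.002,0.006,0.85,0.015],[0.331,-0.246,0.008,-0.002,0.006,0.85,0.015],[0.331,-0.246,0.008,-0.002,0.006,0.85,0.015],[0.331,-0.246,0.008,-0.002,0.006,0.85,0.015],[0.331,-0.246,0.008,-0.002,0.006,0.85,0.015],[0.331,-0.246,0.008,-0.002,0.006,0.85,0.015],[0.331,-0.246,0.008,-0.002,0.006,0.85,0.015],[0.331,-0.246,0.008,-0.002,0.006,0.85,0.015]]]';  python3 go.py 588 -342 155 90;
```

```text
clock: 6.25
tool_pos: [586.2, -331.2, 150.3]
eef_rot: [0.0, 1.0, 0.0, -0.004]
force: [1.0, 0.1, -0.8]
finger_gap: 24.6
finger_force: 51.5
t 6.2 pos [ 586.2 -331.2  150.3] psi 90.0 gap 24.6 ff 51.5 F [ 1.   0.1 -0.8]
[ 588. -342.  155.   90.] -> [-0.0017, -0.0108, -0.0047] [0.001, -0.008, -0.0] q6 was -2.16
```

```bash
python3 -m pendant '[[[0,0,0,0,0,0,0.015],[0,0,0,0,0,0,0.015],[0,0,0,0,0,0,0.015],[0,0,0,0,0,0,0.015],[0,0,0,0,0,0,0.015]]]';  python3 go.py 588 -342 60.5 90;
```

```text
clock: 6.75
tool_pos: [587.9, -328.3, 151.9]
eef_rot: [-0.001, 1.0, -0.0, -0.003]
force: [1.0, -0.2, -0.6]
finger_gap: 24.3
finger_force: 51.5
t 6.8 pos [ 587.9 -328.3  151.9] psi 90.1 gap 24.3 ff 51.5 F [ 1.  -0.2 -0.6]
[ 588.  -342.    60.5   90. ] -> [-0.0006, -0.0137, 0.0914] [-0.0, -0.006, 0.002] q6 was -2.16
```

```bash
python3 -m pendant '[[[-0.001,-0.014,0.02,0,-0.006,0.002,0.015],[-0.001,-0.014,0.05,0,-0.006,0.002,0.015],[-0.001,-0.014,0.075,0,-0.006,0.002,0.015],[-0.001,-0.014,0.087,0,-0.006,0.002,0.015],[-0.001,-0.014,0.0895,0,-0.006,0.002,0.015],[-0.001,-0.014,0.0895,0,-0.006,0.002,0.015],[-0.001,-0.014,0.0895,0,-0.006,0.002,0.015],[-0.001,-0.014,0.0895,0,-0.006,0.002,0.015]]]';  python3 go.py 588 -342 61 90;
```

```text
clock: 7.55
tool_pos: [588.6, -344.0, 63.7]
eef_rot: [0.001, 1.0, -0.001, 0.001]
force: [-0.9, -0.3, -0.9]
finger_gap: 24.6
finger_force: 51.5
t 7.5 pos [ 588.6 -344.    63.7] psi 89.9 gap 24.6 ff 51.5 F [-0.9 -0.3 -0.9]
[ 588. -342.   61.   90.] -> [0.0006, 0.002, 0.0027] [-0.002, 0.001, -0.002] q6 was -2.17
```

```bash
python3 -m pendant '[[[0,0,0.0015,0,0,0,0.015],[0,0,0.0025,0,0,0,0.015],[0,0,0.0025,0,0,0,0.015],[0,0,0.0025,0,0,0,0.015]]]'; python3 -m pendant '[[[0,0,0,0,0,0,0.025],[0,0,0,0,0,0,0.03],[0,0,0,0,0,0,0.035],[0,0,0,0,0,0,0.04],[0,0,0,0,0,0,0.05],[0,0,0,0,0,0,0.05]]]'; python3 -m pendant '[[[0,0,-0.04,0,0,0,0.05],[0,0,-0.08,0,0,0,0.05],[0,0,-0.1,0,0,0,0.06],[0,0,-0.1,0,0,0,0.06],[0,0,-0.1,0,0,0,0.06]]]'; python3 go.py 604.2 -9 110 18.7
```

```text
clock: 7.95
tool_pos: [588.5, -344.1, 61.1]
eef_rot: [0.001, 1.0, -0.001, 0.001]
force: [-0.4, 1.2, 5.2]
finger_gap: 24.6
finger_force: 53.8
clock: 8.55
tool_pos: [587.8, -343.6, 59.6]
eef_rot: [0.001, 1.0, -0.0, -0.0]
force: [-0.8, -0.1, 0.0]
finger_gap: 50.1
finger_force: 0.0
clock: 9.05
tool_pos: [588.2, -343.8, 160.2]
eef_rot: [0.001, 1.0, -0.001, 0.0]
force: [-1.2, 0.2, -1.0]
finger_gap: 60.1
finger_force: 0.0
t 9.1 pos [ 588.2 -343.8  160.2] psi 89.9 gap 60.1 ff 0.0 F [-1.2  0.2 -1. ]
[604.2  -9.  110.   18.7] -> [-0.0154, 0.3349, 0.0498] [-0.001, 0.001, 1.243] q6 was -2.17
```

```bash
python3 -m pendant '[[[-0.015,0.335,0.03,0,0,1.243,0.055],[-0.015,0.335,0.03,0,0,1.243,0.055],[-0.015,0.335,0.03,0,0,1.243,0.055],[-0.015,0.335,0.03,0,0,1.243,0.055],[-0.015,0.335,0.03,0,0,1.243,0.055],[-0.015,0.335,0.03,0,0,1.243,0.055],[-0.015,0.335,0.03,0,0,1.243,0.055],[-0.015,0.335,0.03,0,0,1.243,0.055]]]';  python3 go.py 604.2 -9 110 18.7
```

```text
clock: 9.85
tool_pos: [601.5, -3.0, 126.5]
eef_rot: [0.557, 0.831, -0.001, -0.003]
force: [-0.6, -0.5, 0.1]
finger_gap: 54.7
finger_force: 0.0
t 9.8 pos [601.5  -3.  126.5] psi 22.3 gap 54.7 ff 0.0 F [-0.6 -0.5  0.1]
[604.2  -9.  110.   18.7] -> [-0.0067, 0.0003, 0.0165] [-0.004, -0.003, 0.063] q6 was -0.48
```

```bash
python3 - <<'E'
from h import *
p=viewer.capture("top"); q=viewer.capture("scene")
a=cv2.resize(p["image"][140:250,265:515],(800,352)); b=cv2.resize(q["image"][150:310,265:505],(360,240))
o=np.zeros((592,800,3),np.uint8); o[:352]=a; o[352:,:360]=b; cv2.imwrite("pics/p2.png",o)
E
```

```text
(no output)
```

View pics/p2.png

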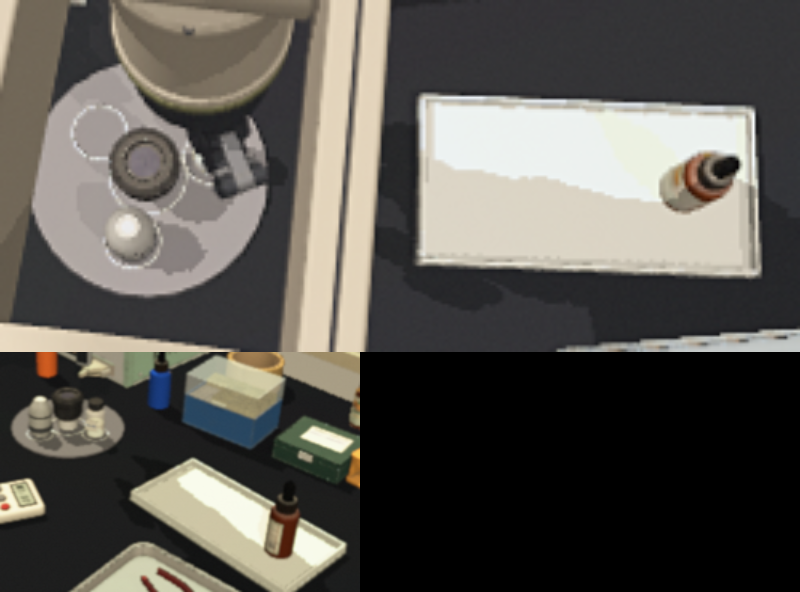

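The dropper stands upright in the tray at (700, 180) in the crop. Its ring on the mat is empty and the eyepiece hasn't moved. Next is the vial.

```bash
python3 -m pendant '[[[-0.007,0,0.016,-0.004,-0.003,0.063,0.055],[-0.007,0,0.016,-0.004,-0.003,0.063,0.055],[-0.007,0,0.016,-0.004,-0.003,0.063,0.055],[-0.007,0,0.016,-0.004,-0.003,0.063,0.055]]]';  python3 go.py 604.2 -9 15 18.7
```

```text
clock: 10.35
tool_pos: [606.2, -15.8, 113.9]
eef_rot: [0.582, 0.813, 0.001, 0.002]
force: [-0.3, -0.4, -0.5]
finger_gap: 54.9
finger_force: 0.0
t 10.3 pos [606.2 -15.8 113.9] psi 18.9 gap 54.9 ff 0.0 F [-0.3 -0.4 -0.5]
[604.2  -9.   15.   18.7] -> [0.0074, -0.0, 0.0988] [0.004, 0.003, 0.003] q6 was -0.44
```

```bash
python3 -m pendant '[[[0.0065,0,0,0,0,0,0.055],[0.0065,0,0,0,0,0,0.055],[0.0065,0,0,0,0,0,0.055]]]';  python3 go.py 604.2 -9 15 18.7
```

```text
clock: 10.65
tool_pos: [604.3, -8.8, 114.1]
eef_rot: [0.582, 0.813, 0.001, 0.003]
force: [0.2, -0.6, -0.3]
finger_gap: 54.9
finger_force: 0.0
t 10.7 pos [604.3  -8.8 114.1] psi 18.8 gap 54.9 ff 0.0 F [ 0.2 -0.6 -0.3]
[604.2  -9.   15.   18.7] -> [0.0002, -0.0006, 0.0991] [0.004, 0.004, 0.002] q6 was -0.43
```

```bash
python3 -m pendant '[[[0,-0.0005,0.03,0.004,0.004,0.002,0.055],[0,-0.0005,0.06,0.004,0.004,0.002,0.055],[0,-0.0005,0.085,0.004,0.004,0.002,0.055],[0,-0.0005,0.097,0.004,0.004,0.002,0.055],[0,-0.0005,0.097,0.004,0.004,0.002,0.055],[0,-0.0005,0.097,0.004,0.004,0.002,0.055],[0,-0.0005,0.097,0.004,0.004,0.002,0.055]]]';  python3 go.py 604.2 -9 15 18.7
```

```text
clock: 11.35
tool_pos: [605.7, -9.5, 18.7]
eef_rot: [0.583, 0.812, 0.001, 0.001]
force: [0.6, 0.5, 0.0]
finger_gap: 55.4
finger_force: 0.0
t 11.3 pos [605.7  -9.5  18.7] psi 18.7 gap 55.4 ff 0.0 F [0.6 0.5 0. ]
[604.2  -9.   15.   18.7] -> [0.001, -0.0012, 0.0037] [0.003, 0.001, -0.001] q6 was -0.43
```

```bash
python3 -m pendant '[[[0.001,-0.001,0.002,0,0,0,0.055],[0.001,-0.001,0.004,0,0,0,0.055],[0.001,-0.001,0.004,0,0,0,0.04],[0.001,-0.001,0.004,0,0,0,0.03],[0.001,-0.001,0.004,0,0,0,0.025],[0.001,-0.001,0.004,0,0,0,0.018],[0.001,-0.001,0.004,0,0,0,0.018],[0.001,-0.001,0.004,0,0,0,0.018]]]';  python3 go.py 604.2 -9 15 18.7; python3 -m pendant '[[[0,0,-0.02,0,0,0,0.018],[0,0,-0.06,0,0,0,0.018],[0,0,-0.1,0,0,0,0.018],[0,0,-0.1,0,0,0,0.018],[0,0,-0.1,0,0,0,0.018]]]';python3 go.py 588 -275 110 90
```

```text
clock: 12.15
tool_pos: [603.1, -8.8, 13.0]
eef_rot: [0.583, 0.812, 0.0, -0.0]
force: [-1.1, 0.1, 3.8]
finger_gap: 25.1
finger_force: 58.8
t 12.2 pos [603.1  -8.8  13. ] psi 18.6 gap 25.1 ff 58.8 F [-1.1  0.1  3.8]
[604.2  -9.   15.   18.7] -> [-0.0006, 0.001, -0.002] [0.0, -0.0, -0.001] q6 was -0.43
clock: 12.65
tool_pos: [604.0, -8.9, 114.1]
eef_rot: [0.583, 0.812, 0.001, 0.001]
force: [0.1, -0.6, -1.3]
finger_gap: 25.3
finger_force: 58.9
t 12.7 pos [604.   -8.9 114.1] psi 18.6 gap 25.3 ff 58.9 F [ 0.1 -0.6 -1.3]
[ 588. -275.  110.   90.] -> [-0.247, -0.1002, 0.004] [0.002, 0.002, -1.245] q6 was -0.43
```

```bash
python3 -m pendant '[[[-0.247,-0.1,0.004,0.002,0.002,-1.245,0.018],[-0.247,-0.1,0.004,0.002,0.002,-1.245,0.018],[-0.247,-0.1,0.004,0.002,0.002,-1.245,0.018],[-0.247,-0.1,0.004,0.002,0.002,-1.245,0.018],[-0.247,-0.1,0.004,0.002,0.002,-1.245,0.018],[-0.247,-0.1,0.004,0.002,0.002,-1.245,0.018],[-0.247,-0.1,0.004,0.002,0.002,-1.245,0.018],[-0.247,-0.1,0.004,0.002,0.002,-1.245,0.018]]]'; python3 -m pendant '[[[0,0,0,0,0,0,0.018],[0,0,0,0,0,0,0.018],[0,0,0,0,0,0,0.018]]]';python3 go.py 588 -275 13 90; python3 - <<'E'
from h import *
p=viewer.capture("top"); q=viewer.capture("scene")
b=cv2.resize(q["image"][150:310,265:505],(720,480),interpolation=cv2.INTER_CUBIC)
cv2.imwrite("pics/p3.png",b)
E
```

```text
clock: 13.45
tool_pos: [585.4, -275.6, 105.6]
eef_rot: [0.036, 0.999, 0.001, -0.003]
force: [-0.3, -0.1, -0.5]
finger_gap: 25.2
finger_force: 59.0
clock: 13.75
tool_pos: [586.8, -274.3, 107.6]
eef_rot: [0.039, 0.999, 0.0, -0.002]
force: [0.1, -1.1, 0.2]
finger_gap: 25.1
finger_force: 59.0
t 13.8 pos [ 586.8 -274.3  107.6] psi 85.5 gap 25.1 ff 59.0 F [ 0.1 -1.1  0.2]
[ 588. -275.   13.   90.] -> [-0.0017, -0.0007, 0.0946] [0.001, -0.004, -0.078] q6 was -2.01
```

View pics/p3.png

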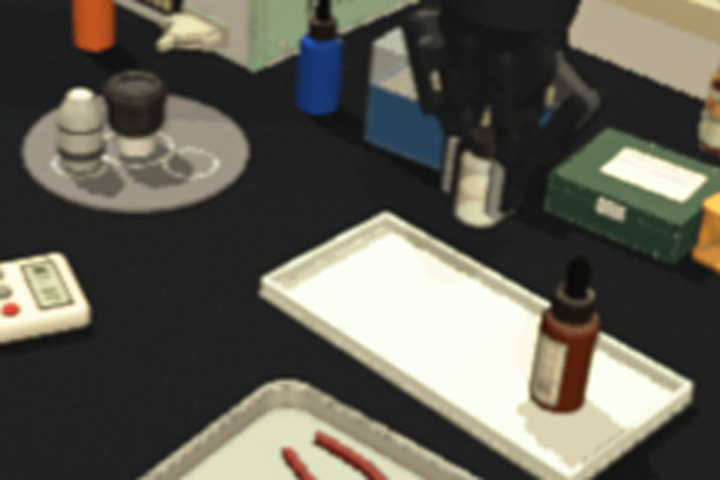

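The vial hangs upright in the grip (crop (478, 190)) and the dropper is standing in the tray. I'll lower it.

```bash
python3 -m pendant '[[[-0.002,-0.001,0.03,0.001,-0.003,-0.078,0.018],[-0.002,-0.001,0.06,0.001,-0.003,-0.078,0.018],[-0.002,-0.001,0.085,0.001,-0.003,-0.078,0.018],[-0.002,-0.001,0.092,0.001,-0.003,-0.078,0.018],[-0.002,-0.001,0.093,0.001,-0.003,-0.078,0.018],[-0.002,-0.001,0.093,0.001,-0.003,-0.078,0.018],[-0.002,-0.001,0.093,0.001,-0.003,-0.078,0.018]]]';python3 go.py 588 -275 12 90
```

```text
clock: 14.55
tool_pos: [590.2, -276.7, 17.7]
eef_rot: [-0.001, 1.0, -0.001, 0.001]
force: [0.2, 0.3, 0.1]
finger_gap: 25.5
finger_force: 59.0
t 14.6 pos [ 590.2 -276.7   17.7] psi 90.2 gap 25.5 ff 59.0 F [0.2 0.3 0.1]
[ 588. -275.   12.   90.] -> [0.0022, 0.0017, 0.0057] [-0.003, 0.003, 0.003] q6 was -2.09
```

```bash
python3 -m pendant '[[[0,0,0.003,0,0,0,0.018],[0,0,0.005,0,0,0,0.018],[0,0,0.0055,0,0,0,0.018],[0,0,0.0055,0,0,0,0.018]]]'; python3 -m pendant '[[[0,0,0,0,0,0,0.025],[0,0,0,0,0,0,0.03],[0,0,0,0,0,0,0.035],[0,0,0,0,0,0,0.04],[0,0,0,0,0,0,0.05],[0,0,0,0,0,0,0.05]]]'; python3 -m pendant '[[[0,0,-0.04,0,0,0,0.05],[0,0,-0.08,0,0,0,0.05],[0,0,-0.1,0,0,0,0.06],[0,0,-0.1,0,0,0,0.06],[0,0,-0.1,0,0,0,0.06]]]'; python3 go.py 542.8 44.3 110 78.7
```

```text
clock: 14.95
tool_pos: [589.6, -276.4, 12.0]
eef_rot: [-0.001, 1.0, -0.001, 0.001]
force: [-3.0, 1.4, 8.9]
finger_gap: 25.4
finger_force: 60.2
clock: 15.55
tool_pos: [588.6, -275.9, 9.8]
eef_rot: [-0.001, 1.0, -0.0, -0.0]
force: [-0.0, 1.1, -0.3]
finger_gap: 49.6
finger_force: 0.1
clock: 16.05
tool_pos: [588.9, -276.0, 110.2]
eef_rot: [-0.002, 1.0, -0.001, 0.0]
force: [-0.5, 0.4, -0.4]
finger_gap: 60.0
finger_force: 0.0
t 16.1 pos [ 588.9 -276.   110.2] psi 90.2 gap 60.0 ff 0.0 F [-0.5  0.4 -0.4]
[542.8  44.3 110.   78.7] -> [0.0452, 0.3204, -0.0003] [-0.001, 0.001, 0.2] q6 was -2.09
```

```bash
python3 -m pendant '[[[0.045,0.32,0,0,0,0.2,0.06],[0.045,0.32,0,0,0,0.2,0.06],[0.045,0.32,0,0,0,0.2,0.06],[0.045,0.32,0,0,0,0.2,0.06],[0.045,0.32,0,0,0,0.2,0.06],[0.045,0.32,0,0,0,0.2,0.06],[0.045,0.32,0,0,0,0.2,0.06],[0.045,0.32,0,0,0,0.2,0.06]]]'; python3 -m pendant '[[[0,0,0,0,0,0,0.06],[0,0,0,0,0,0,0.06],[0,0,0,0,0,0,0.06]]]';python3 go.py 542.8 44.3 10 78.7
```

```text
clock: 16.85
tool_pos: [540.6, 47.3, 107.4]
eef_rot: [0.096, 0.995, -0.0, -0.002]
force: [-0.5, -0.8, -0.9]
finger_gap: 59.6
finger_force: 0.0
clock: 17.15
tool_pos: [542.7, 42.7, 109.2]
eef_rot: [0.099, 0.995, -0.001, -0.0]
force: [-0.6, 0.7, 0.5]
finger_gap: 60.3
finger_force: 0.0
t 17.1 pos [542.7  42.7 109.2] psi 78.6 gap 60.3 ff 0.0 F [-0.6  0.7  0.5]
[542.8  44.3  10.   78.7] -> [0.0002, 0.0017, 0.0992] [-0.001, -0.0, -0.001] q6 was -1.39
```

```bash
python3 -m pendant '[[[0,0.0015,0.03,0,0,0,0.06],[0,0.0015,0.06,0,0,0,0.06],[0,0.0015,0.085,0,0,0,0.06],[0,0.0015,0.096,0,0,0,0.06],[0,0.0015,0.097,0,0,0,0.06],[0,0.0015,0.097,0,0,0,0.06],[0,0.0015,0.097,0,0,0,0.06],[0,0.0015,0.097,0,0,0,0.06]]]';python3 go.py 542.8 44.3 11 78.7
```

```text
clock: 17.95
tool_pos: [544.4, 45.3, 14.3]
eef_rot: [0.098, 0.995, -0.0, 0.001]
force: [0.3, -0.6, 0.1]
finger_gap: 60.2
finger_force: 0.0
t 17.9 pos [544.4  45.3  14.3] psi 78.7 gap 60.2 ff 0.0 F [ 0.3 -0.6  0.1]
[542.8  44.3  11.   78.7] -> [0.0014, -0.0013, 0.0033] [-0.0, 0.003, 0.0] q6 was -1.38
```

```bash
python3 -m pendant '[[[0.0015,-0.001,0.001,0,0,0,0.06],[0.0015,-0.001,0.002,0,0,0,0.06],[0.0015,-0.001,0.002,0,0,0,0.048],[0.0015,-0.001,0.002,0,0,0,0.042],[0.0015,-0.001,0.002,0,0,0,0.036],[0.0015,-0.001,0.002,0,0,0,0.025],[0.0015,-0.001,0.002,0,0,0,0.025],[0.0015,-0.001,0.002,0,0,0,0.025]]]';  python3 go.py 542.8 44.3 10 78.7; python3 -m pendant '[[[0,0,-0.02,0,0,0,0.025],[0,0,-0.06,0,0,0,0.025],[0,0,-0.1,0,0,0,0.025],[0,0,-0.1,0,0,0,0.025],[0,0,-0.1,0,0,0,0.025]]]';python3 go.py 588 -205 110 90
```

```text
clock: 18.75
tool_pos: [541.7, 44.7, 11.0]
eef_rot: [0.098, 0.995, -0.0, 0.0]
force: [-1.1, -0.3, 2.3]
finger_gap: 32.2
finger_force: 59.7
t 18.8 pos [541.7  44.7  11. ] psi 78.7 gap 32.2 ff 59.7 F [-1.1 -0.3  2.3]
[542.8  44.3  10.   78.7] -> [-0.0011, -0.0002, 0.001] [-0.001, 0.001, 0.0] q6 was -1.38
clock: 19.25
tool_pos: [542.2, 44.8, 111.7]
eef_rot: [0.098, 0.995, -0.0, 0.001]
force: [-0.4, -0.6, -2.1]
finger_gap: 32.3
finger_force: 59.7
t 19.2 pos [542.2  44.8 111.7] psi 78.7 gap 32.3 ff 59.7 F [-0.4 -0.6 -2.1]
[ 588. -205.  110.   90.] -> [-0.0938, -0.236, 0.0021] [-0.001, 0.003, -0.197] q6 was -1.38
```

```bash
python3 -m pendant '[[[-0.094,-0.236,0.002,0,0.003,-0.197,0.025],[-0.094,-0.236,0.002,0,0.003,-0.197,0.025],[-0.094,-0.236,0.002,0,0.003,-0.197,0.025],[-0.094,-0.236,0.002,0,0.003,-0.197,0.025],[-0.094,-0.236,0.002,0,0.003,-0.197,0.025],[-0.094,-0.236,0.002,0,0.003,-0.197,0.025],[-0.094,-0.236,0.002,0,0.003,-0.197,0.025],[-0.094,-0.236,0.002,0,0.003,-0.197,0.025]]]'; python3 -m pendant '[[[0,0,0,0,0,0,0.025],[0,0,0,0,0,0,0.025],[0,0,0,0,0,0,0.025]]]';python3 go.py 588 -205 10 90
```

```text
clock: 20.05
tool_pos: [586.2, -203.8, 106.9]
eef_rot: [0.0, 1.0, 0.001, -0.003]
force: [-0.3, 0.5, -0.8]
finger_gap: 32.4
finger_force: 60.0
clock: 20.35
tool_pos: [587.5, -203.9, 109.1]
eef_rot: [-0.001, 1.0, -0.0, -0.001]
force: [0.8, -0.2, -1.1]
finger_gap: 32.9
finger_force: 60.0
t 20.4 pos [ 587.5 -203.9  109.1] psi 90.1 gap 32.9 ff 60.0 F [ 0.8 -0.2 -1.1]
[ 588. -205.   10.   90.] -> [-0.0007, -0.0011, 0.0991] [-0.001, -0.003, 0.002] q6 was -1.99
```

```bash
python3 -m pendant '[[[-0.001,-0.001,0.03,0,-0.002,0,0.025],[-0.001,-0.001,0.06,0,-0.002,0,0.025],[-0.001,-0.001,0.085,0,-0.002,0,0.025],[-0.001,-0.001,0.096,0,-0.002,0,0.025],[-0.001,-0.001,0.097,0,-0.002,0,0.025],[-0.001,-0.001,0.097,0,-0.002,0,0.025],[-0.001,-0.001,0.097,0,-0.002,0,0.025]]]';python3 -m pendant '[[[0,0,0,0,0,0,0.025],[0,0,0,0,0,0,0.025]]]'; python3 go.py 588 -205 10 90
```

```text
clock: 21.05
tool_pos: [588.9, -206.3, 13.1]
eef_rot: [-0.0, 1.0, -0.001, 0.0]
force: [0.9, -0.9, -1.6]
finger_gap: 32.5
finger_force: 60.1
clock: 21.25
tool_pos: [588.5, -206.3, 12.6]
eef_rot: [-0.0, 1.0, -0.001, 0.0]
force: [-0.6, 0.2, -1.1]
finger_gap: 32.5
finger_force: 60.1
t 21.2 pos [ 588.5 -206.3   12.6] psi 90.0 gap 32.5 ff 60.1 F [-0.6  0.2 -1.1]
[ 588. -205.   10.   90.] -> [0.0005, 0.0013, 0.0026] [-0.001, 0.0, 0.0] q6 was -1.99
```

Lower and release it, lift, then head towards the eyepiece.

```bash
python3 -m pendant '[[[0,0,0.0015,0,0,0,0.025],[0,0,0.0025,0,0,0,0.025],[0,0,0.0025,0,0,0,0.025],[0,0,0.0025,0,0,0,0.025]]]'; python3 -m pendant '[[[0,0,0,0,0,0,0.033],[0,0,0,0,0,0,0.038],[0,0,0,0,0,0,0.042],[0,0,0,0,0,0,0.05],[0,0,0,0,0,0,0.055],[0,0,0,0,0,0,0.055]]]'; python3 -m pendant '[[[0,0,-0.04,0,0,0,0.055],[0,0,-0.08,0,0,0,0.06],[0,0,-0.1,0,0,0,0.075],[0,0,-0.1,0,0,0,0.075],[0,0,-0.1,0,0,0,0.075]]]'; python3 go.py 588.9 35.3 110 90
```

```text
clock: 21.65
tool_pos: [588.3, -206.2, 10.1]
eef_rot: [0.0, 1.0, -0.0, -0.0]
force: [-2.7, 0.6, 6.6]
finger_gap: 32.6
finger_force: 60.7
clock: 22.25
tool_pos: [588.1, -206.1, 9.4]
eef_rot: [0.0, 1.0, -0.0, -0.001]
force: [0.3, 1.4, -0.6]
finger_gap: 55.3
finger_force: 0.0
clock: 22.75
tool_pos: [588.4, -206.2, 109.7]
eef_rot: [0.0, 1.0, -0.001, -0.0]
force: [0.1, -0.2, -1.0]
finger_gap: 74.9
finger_force: 0.0
t 22.8 pos [ 588.4 -206.2  109.7] psi 90.0 gap 74.9 ff 0.0 F [ 0.1 -0.2 -1. ]
[588.9  35.3 110.   90. ] -> [-0.0005, 0.2415, -0.0006] [-0.001, -0.0, -0.0] q6 was -1.99
```

```bash
python3 - <<'E'
from f import *
for n in ("top","scene"):
    p=viewer.capture(n); g=p["image"].mean(2).astype(float); cv2.imwrite(f"pics/p4{n}.png",p["image"])
    s=differential_evolution(cost,[(575,602),(20,50),(-.6,.1)],args=(g,p),seed=1)
    print(n,s.x.round(2),s.fun,[q.round(1) for q in spots(s.x)])
    print(" pad",*discfit(g,p,(581,283),40,6))
a=cv2.imread("pics/p4top.png")[120:270,180:510]; b=cv2.imread("pics/p4scene.png")[130:310,230:500]
o=np.zeros((600,760,3),np.uint8); o[:300,:660]=cv2.resize(a,(660,300)); o[300:,:450]=cv2.resize(b,(450,300)); cv2.imwrite("pics/p4.png",o)
E
```

```text
top [ 5.8863e+02  3.5600e+01 -2.0000e-01] -215.1011693849337 [array([542.5,  44.7]), array([619.6,  71. ]), array([603.8,  -8.9])]
 pad [581.91070374 283.31662319  40.1642711 ] -152.34169007383494
scene [ 5.8995e+02  3.5480e+01 -2.1000e-01] -80.18978472485682 [array([544. ,  45.2]), array([621.3,  70.4]), array([604.5,  -9.2])]
 pad [582.40740903 283.14830459  41.32056421] -73.9925249529398
```

View pics/p4.png

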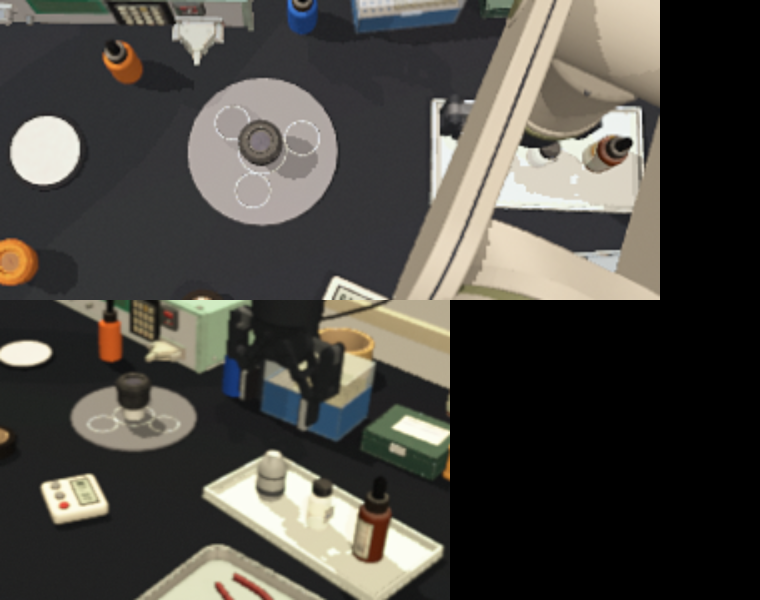

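All three stand upright in the tray, with the objective, vial and dropper at crop (270, 475), (320, 503) and (372, 525). The eyepiece hasn't moved and the three rings are free. Next is the eyepiece.

```bash
python3 -m pendant '[[[0,0.242,0,0,0,0,0.075],[0,0.242,0,0,0,0,0.075],[0,0.242,0,0,0,0,0.075],[0,0.242,0,0,0,0,0.075],[0,0.242,0,0,0,0,0.075],[0,0.242,0,0,0,0,0.075],[0,0.242,0,0,0,0,0.075],[0,0.242,0,0,0,0,0.075]]]'; python3 -m pendant '[[[0,0,0,0,0,0,0.075],[0,0,0,0,0,0,0.075],[0,0,0,0,0,0,0.075]]]';python3 go.py 589 35.4 26 90
```

```text
clock: 23.65
tool_pos: [587.6, 35.0, 108.2]
eef_rot: [0.0, 1.0, -0.001, -0.001]
force: [0.5, 0.1, 0.7]
finger_gap: 74.8
finger_force: 0.0
clock: 23.95
tool_pos: [588.3, 35.0, 109.3]
eef_rot: [0.001, 1.0, -0.0, -0.0]
force: [-0.3, 0.1, -0.2]
finger_gap: 75.0
finger_force: 0.0
t 23.9 pos [588.3  35.  109.3] psi 89.9 gap 75.0 ff 0.0 F [-0.3  0.1 -0.2]
[589.   35.4  26.   90. ] -> [-0.0008, 0.0005, 0.0833] [-0.001, -0.001, -0.001] q6 was -1.6
```

```bash
python3 -m pendant '[[[0,0,0.03,0,0,0,0.075],[0,0,0.055,0,0,0,0.075],[0,0,0.075,0,0,0,0.075],[0,0,0.083,0,0,0,0.075],[0,0,0.083,0,0,0,0.075],[0,0,0.083,0,0,0,0.075],[0,0,0.083,0,0,0,0.075]]]'; python3 go.py 589 35.4 26 90; python3 -m pendant '[[[0,0,0.001,0,0,0,0.065],[0,0,0.001,0,0,0,0.058],[0,0,0.001,0,0,0,0.05],[0,0,0.001,0,0,0,0.04],[0,0,0.001,0,0,0,0.04],[0,0,0.001,0,0,0,0.04],[0,0,0.001,0,0,0,0.04]]]'; python3 -m pendant '[[[0,0,-0.02,0,0,0,0.04],[0,0,-0.06,0,0,0,0.04],[0,0,-0.1,0,0,0,0.04],[0,0,-0.1,0,0,0,0.04],[0,0,-0.1,0,0,0,0.04]]]'; python3 go.py 582.1 283.2 128 90
```

```text
clock: 24.65
tool_pos: [589.4, 35.8, 28.0]
eef_rot: [0.0, 1.0, -0.0, 0.001]
force: [0.7, -0.3, 0.5]
finger_gap: 75.0
finger_force: 0.0
t 24.6 pos [589.4  35.8  28. ] psi 90.0 gap 75.0 ff 0.0 F [ 0.7 -0.3  0.5]
[589.   35.4  26.   90. ] -> [0.0004, -0.0004, 0.002] [-0.001, 0.002, -0.0] q6 was -1.6
clock: 25.35
tool_pos: [588.8, 35.9, 26.1]
eef_rot: [-0.0, 1.0, -0.0, 0.0]
force: [-0.4, -0.1, 6.2]
finger_gap: 45.3
finger_force: 61.6
clock: 25.85
tool_pos: [589.0, 36.0, 126.3]
eef_rot: [-0.0, 1.0, -0.0, 0.001]
force: [-0.8, 0.3, -2.3]
finger_gap: 45.0
finger_force: 61.6
t 25.9 pos [589.   36.  126.3] psi 90.0 gap 45.0 ff 61.6 F [-0.8  0.3 -2.3]
[582.1 283.2 128.   90. ] -> [0.0069, 0.2472, -0.0018] [-0.001, 0.001, 0.0] q6 was -1.6
```

```bash
python3 -m pendant '[[[0.007,0.247,-0.002,0,0,0,0.04],[0.007,0.247,-0.002,0,0,0,0.04],[0.007,0.247,-0.002,0,0,0,0.04],[0.007,0.247,-0.002,0,0,0,0.04],[0.007,0.247,-0.002,0,0,0,0.04],[0.007,0.247,-0.002,0,0,0,0.04],[0.007,0.247,-0.002,0,0,0,0.04],[0.007,0.247,-0.002,0,0,0,0.04]]]'; python3 -m pendant '[[[0,0,0,0,0,0,0.04],[0,0,0,0,0,0,0.04],[0,0,0,0,0,0,0.04]]]';python3 go.py 582.1 283.2 30 90
```

```text
clock: 26.65
tool_pos: [580.3, 281.8, 125.2]
eef_rot: [0.0, 1.0, -0.001, -0.002]
force: [0.4, -0.4, -1.5]
finger_gap: 45.1
finger_force: 61.8
clock: 26.95
tool_pos: [581.5, 282.0, 127.2]
eef_rot: [0.001, 1.0, -0.0, -0.0]
force: [0.5, 0.4, -0.7]
finger_gap: 45.3
finger_force: 61.8
t 26.9 pos [581.5 282.  127.2] psi 89.9 gap 45.3 ff 61.8 F [ 0.5  0.4 -0.7]
[582.1 283.2  30.   90. ] -> [-0.0007, 0.0013, 0.0972] [-0.001, -0.001, -0.001] q6 was -1.2
```

```bash
python3 -m pendant '[[[0,0.001,0.03,0,0,0,0.04],[0,0.001,0.06,0,0,0,0.04],[0,0.001,0.083,0,0,0,0.04],[0,0.001,0.094,0,0,0,0.04],[0,0.001,0.095,0,0,0,0.04],[0,0.001,0.095,0,0,0,0.04],[0,0.001,0.095,0,0,0,0.04],[0,0.001,0.095,0,0,0,0.04]]]'; python3 go.py 582.1 283.2 28 90
```

```text
clock: 27.75
tool_pos: [582.4, 284.4, 34.0]
eef_rot: [0.0, 1.0, 0.0, 0.001]
force: [0.4, 0.7, -0.4]
finger_gap: 45.1
finger_force: 61.8
t 27.8 pos [582.4 284.4  34. ] psi 90.0 gap 45.1 ff 61.8 F [ 0.4  0.7 -0.4]
[582.1 283.2  28.   90. ] -> [0.0003, -0.0012, 0.006] [0.0, 0.002, -0.0] q6 was -1.2
```

```bash
python3 -m pendant '[[[0,-0.001,0.003,0,0.001,0,0.04],[0,-0.001,0.005,0,0.001,0,0.04],[0,-0.001,0.006,0,0.001,0,0.04],[0,-0.001,0.006,0,0.001,0,0.04],[0,-0.001,0.006,0,0.001,0,0.04]]]'; python3 -m pendant '[[[0,0,0,0,0,0,0.046],[0,0,0,0,0,0,0.05],[0,0,0,0,0,0,0.056],[0,0,0,0,0,0,0.065],[0,0,0,0,0,0,0.075],[0,0,0,0,0,0,0.075]]]'; python3 -m pendant '[[[0,0,-0.03,0,0,0,0.075],[0,0,-0.07,0,0,0,0.075],[0,0,-0.1,0,0,0,0.06],[0,0,-0.13,0,0,0,0.05],[0,0,-0.13,0,0,0,0.05]]]'; python3 go.py 588 -343.6 160 90
```

```text
clock: 28.25
tool_pos: [582.2, 283.0, 28.2]
eef_rot: [0.0, 1.0, -0.0, 0.0]
force: [-3.5, -2.1, 11.3]
finger_gap: 45.2
finger_force: 62.8
clock: 28.85
tool_pos: [580.9, 282.9, 25.9]
eef_rot: [0.0, 1.0, -0.0, -0.001]
force: [0.9, 0.3, 0.1]
finger_gap: 75.0
finger_force: 0.0
clock: 29.35
tool_pos: [584.4, 284.2, 162.5]
eef_rot: [-0.0, 1.0, 0.001, 0.003]
force: [0.4, 0.5, 1.7]
finger_gap: 50.1
finger_force: 0.0
t 29.4 pos [584.4 284.2 162.5] psi 90.0 gap 50.1 ff 0.0 F [0.4 0.5 1.7]
[ 588.  -343.6  160.    90. ] -> [-0.0035, -0.6278, 0.0008] [0.003, 0.007, 0.0] q6 was -1.2
```

```bash
python3 -m pendant '[[[-0.003,-0.35,0,0,0,0,0.05],[-0.003,-0.35,0,0,0,0,0.05],[-0.003,-0.35,0,0,0,0,0.05],[-0.003,-0.35,0,0,0,0,0.05],[-0.003,-0.35,0,0,0,0,0.05],[-0.003,-0.35,0,0,0,0,0.05],[-0.003,-0.35,0,0,0,0,0.05],[-0.003,-0.35,0,0,0,0,0.05]]]'; python3 go.py 588 -343.6 160 90; python3 - <<'E'
from f import *
for n in ("top","scene"):
    p=viewer.capture(n); g=p["image"].mean(2).astype(float); cv2.imwrite(f"pics/p5{n}.png",p["image"])
    for d in viewer.tip_of("eyepiece",p)[:3]: print(n,d["confidence"],ray(p,d["at"],6).round(1))
a=cv2.imread("pics/p5top.png")[160:230,160:240]; b=cv2.imread("pics/p5scene.png")[120:190,210:290]
o=np.hstack([cv2.resize(a,(400,350),interpolation=cv2.INTER_CUBIC),cv2.resize(b,(400,350),interpolation=cv2.INTER_CUBIC)]); cv2.imwrite("pics/p5.png",o)
E
```

```text
clock: 30.15
tool_pos: [583.7, -73.2, 155.7]
eef_rot: [0.003, 1.0, -0.001, -0.001]
force: [0.6, 0.8, 0.0]
finger_gap: 49.9
finger_force: 0.0
t 30.1 pos [583.7 -73.2 155.7] psi 89.7 gap 49.9 ff 0.0 F [0.6 0.8 0. ]
[ 588.  -343.6  160.    90. ] -> [-0.0059, -0.2704, -0.0035] [-0.003, -0.003, -0.006] q6 was -1.77
top 0.6 [580.6 270.1   6. ]
top 0.56 [455.9 296.2   6. ]
top 0.34 [ 586.9 -279.6    6. ]
scene 0.58 [457.1 297.7   6. ]
scene 0.54 [593.7 283.7   6. ]
```

View pics/p5.png

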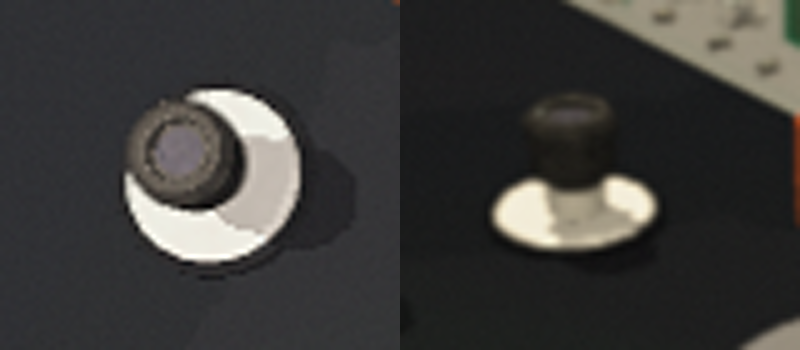

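The eyepiece stands upright on the pad (crop (180, 148) from the top, (570, 140) in the scene view). I'll compute its centre and carry on to the dropper.

```bash
python3 -m pendant '[[[-0.005,-0.265,-0.003,0,0,-0.005,0.05],[-0.005,-0.265,-0.003,0,0,-0.005,0.05],[-0.005,-0.265,-0.003,0,0,-0.005,0.05],[-0.005,-0.265,-0.003,0,0,-0.005,0.05],[-0.005,-0.265,-0.003,0,0,-0.005,0.05],[-0.005,-0.265,-0.003,0,0,-0.005,0.05],[-0.005,-0.265,-0.003,0,0,-0.005,0.05],[-0.005,-0.265,-0.003,0,0,-0.005,0.05]]]'; python3 -m pendant '[[[0,0,0,0,0,0,0.05],[0,0,0,0,0,0,0.05],[0,0,0,0,0,0,0.05]]]'; python3 go.py 587.8 -343.6 60 90; python3 - <<'E'
from f import *
p=viewer.capture("top"); print(ray(p,(195.6,189.2),61).round(1)); p=viewer.capture("scene"); print(ray(p,(243.4,141),61).round(1))
E
```

```text
clock: 31.15
tool_pos: [589.9, -330.0, 159.1]
eef_rot: [-0.003, 1.0, 0.0, -0.001]
force: [-0.5, 1.0, 0.1]
finger_gap: 50.1
finger_force: 0.0
clock: 31.45
tool_pos: [589.8, -330.6, 159.8]
eef_rot: [-0.003, 1.0, -0.0, -0.001]
force: [-0.4, 0.7, 0.3]
finger_gap: 50.2
finger_force: 0.0
t 31.4 pos [ 589.8 -330.6  159.8] psi 90.4 gap 50.2 ff 0.0 F [-0.4  0.7  0.3]
[ 587.8 -343.6   60.    90. ] -> [0.0019, -0.0129, 0.0998] [-0.001, -0.002, 0.007] q6 was -2.16
[583.1 281.1  61. ]
[585.8 286.5  61. ]
```

```bash
python3 -m pendant '[[[0.002,-0.013,0,0,0,0.005,0.05],[0.002,-0.013,0.03,0,0,0.005,0.05],[0.002,-0.013,0.06,0,0,0.005,0.05],[0.002,-0.013,0.085,0,0,0.005,0.05],[0.002,-0.013,0.098,0,0,0.005,0.05],[0.002,-0.013,0.098,0,0,0.005,0.05],[0.002,-0.013,0.098,0,0,0.005,0.05],[0.002,-0.013,0.098,0,0,0.005,0.05]]]'; python3 go.py 588 -343.6 61 90; python3 -m pendant '[[[0,0,0,0,0,0,0.035],[0,0,0,0,0,0,0.025],[0,0,0,0,0,0,0.015],[0,0,0,0,0,0,0.015],[0,0,0,0,0,0,0.015],[0,0,0,0,0,0,0.015]]]';python3 -m pendant '[[[0,0,-0.02,0,0,0,0.015],[0,0,-0.06,0,0,0,0.015],[0,0,-0.1,0,0,0,0.015],[0,0,-0.1,0,0,0,0.015],[0,0,-0.1,0,0,0,0.015]]]';  python3 go.py 620.2 70.7 155 138.7
```

```text
clock: 32.35
tool_pos: [588.5, -346.1, 63.9]
eef_rot: [0.0, 1.0, -0.001, 0.0]
force: [-0.4, 0.7, 0.7]
finger_gap: 50.0
finger_force: 0.0
t 32.4 pos [ 588.5 -346.1   63.9] psi 90.0 gap 50.0 ff 0.0 F [-0.4  0.7  0.7]
[ 588.  -343.6   61.    90. ] -> [0.0005, 0.0025, 0.0029] [-0.003, 0.001, -0.0] q6 was -2.18
clock: 32.95
tool_pos: [588.4, -345.2, 63.6]
eef_rot: [-0.0, 1.0, -0.001, 0.0]
force: [-1.2, 2.9, 6.8]
finger_gap: 22.2
finger_force: 52.7
clock: 33.45
tool_pos: [588.5, -345.7, 164.0]
eef_rot: [-0.0, 1.0, -0.002, 0.001]
force: [-0.7, 0.6, -1.7]
finger_gap: 21.9
finger_force: 52.3
t 33.5 pos [ 588.5 -345.7  164. ] psi 90.0 gap 21.9 ff 52.3 F [-0.7  0.6 -1.7]
[620.2  70.7 155.  138.7] -> [-0.0317, 0.4165, 0.0077] [-0.004, 0.0, -0.85] q6 was -2.18
```

```bash
python3 -m pendant '[[[-0.03,0.38,0,-0.003,0,-0.85,0.015],[-0.03,0.38,0,-0.003,0,-0.85,0.015],[-0.03,0.38,0,-0.003,0,-0.85,0.015],[-0.03,0.38,0,-0.003,0,-0.85,0.015],[-0.03,0.38,0,-0.003,0,-0.85,0.015],[-0.03,0.38,0,-0.003,0,-0.85,0.015],[-0.03,0.38,0,-0.003,0,-0.85,0.015],[-0.03,0.38,0,-0.003,0,-0.85,0.015]]]'; python3 -m pendant '[[[0,0,0,0,0,0,0.015],[0,0,0,0,0,0,0.015],[0,0,0,0,0,0,0.015]]]'; python3 go.py 620.2 70.7 155 138.7;  python3 - <<'E'
from h import *
p=viewer.capture("top"); q=viewer.capture("scene")
a=cv2.resize(p["image"][140:240,265:385],(432,360),interpolation=cv2.INTER_CUBIC);b=cv2.resize(q["image"][80:230,245:365],(360,450),interpolation=cv2.INTER_CUBIC)
o=np.zeros((450,792,3),np.uint8); o[:360,:432]=a; o[:,432:]=b; cv2.imwrite("pics/p6.png",o)
E
```

```text
clock: 34.25
tool_pos: [616.0, 38.7, 159.2]
eef_rot: [-0.413, 0.911, 0.003, -0.002]
force: [0.6, -0.5, -1.1]
finger_gap: 22.0
finger_force: 52.4
clock: 34.55
tool_pos: [616.8, 34.0, 160.1]
eef_rot: [-0.412, 0.911, 0.002, -0.002]
force: [-0.3, -0.9, -0.9]
finger_gap: 21.8
finger_force: 52.4
t 34.5 pos [616.8  34.  160.1] psi 138.7 gap 21.8 ff 52.4 F [-0.3 -0.9 -0.9]
[620.2  70.7 155.  138.7] -> [-0.0298, 0.0217, 0.0051] [0.005, -0.002, -0.001] q6 was -2.45
```

View pics/p6.png

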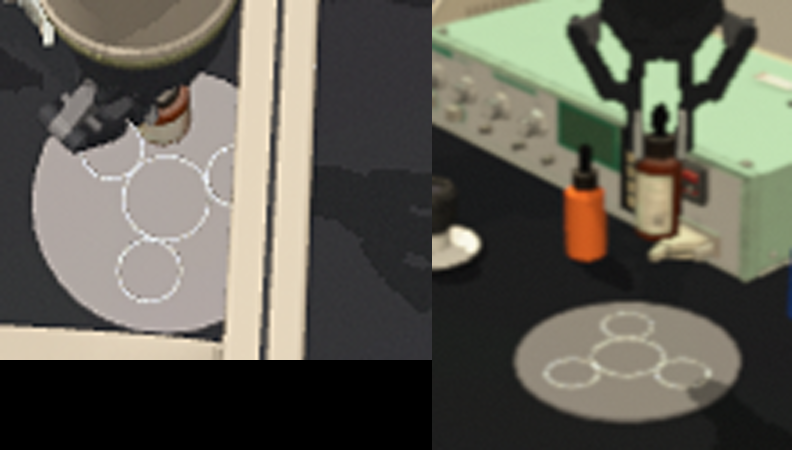

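The bottle hangs upright in the grip (crop (657, 185)) and all the rings on the mat are free. I'll move over its ring.

```bash
python3 -m pendant '[[[-0.03,0.022,0.005,0.004,-0.002,-0.001,0.015],[-0.03,0.022,0.02,0.004,-0.002,-0.001,0.015],[-0.03,0.022,0.04,0.004,-0.002,-0.001,0.015],[-0.03,0.022,0.06,0.004,-0.002,-0.001,0.015],[-0.03,0.022,0.06,0.004,-0.002,-0.001,0.015],[-0.03,0.022,0.06,0.004,-0.002,-0.001,0.015]]]'; python3 -m pendant '[[[0,0,0,0,0,0,0.015],[0,0,0,0,0,0,0.015],[0,0,0,0,0,0,0.015]]]'; python3 go.py 620.2 70.7 67 138.7
```

```text
clock: 35.25
tool_pos: [620.1, 71.2, 100.9]
eef_rot: [-0.412, 0.911, 0.0, 0.0]
force: [-0.4, 1.2, -0.5]
finger_gap: 22.0
finger_force: 52.4
clock: 35.55
tool_pos: [621.3, 72.0, 102.6]
eef_rot: [-0.413, 0.911, -0.0, 0.002]
force: [-1.0, -0.1, -1.1]
finger_gap: 22.1
finger_force: 52.4
t 35.5 pos [621.3  72.  102.6] psi 138.7 gap 22.1 ff 52.4 F [-1.  -0.1 -1.1]
[620.2  70.7  67.  138.7] -> [0.0018, 0.0, 0.0356] [-0.002, 0.003, 0.001] q6 was -2.39
```

```bash
python3 -m pendant '[[[0.0015,0,0.015,-0.002,0.002,0,0.015],[0.0015,0,0.03,-0.002,0.002,0,0.015],[0.0015,0,0.034,-0.002,0.002,0,0.015],[0.0015,0,0.034,-0.002,0.002,0,0.015],[0.0015,0,0.034,-0.002,0.002,0,0.015],[0.0015,0,0.034,-0.002,0.002,0,0.015]]]'; python3 go.py 620.2 70.7 64.5 138.7;  python3 - <<'E'
from h import *
q=viewer.capture("scene"); p=viewer.capture("top")
b=cv2.resize(q["image"][140:230,255:365],(800,655),interpolation=cv2.INTER_CUBIC)[:600]; cv2.imwrite("pics/p7.png",b)
E
```

```text
clock: 36.15
tool_pos: [619.3, 71.0, 66.7]
eef_rot: [-0.413, 0.911, 0.001, -0.001]
force: [-0.2, 0.5, -1.0]
finger_gap: 22.2
finger_force: 53.4
t 36.1 pos [619.3  71.   66.7] psi 138.8 gap 22.2 ff 53.4 F [-0.2  0.5 -1. ]
[620.2  70.7  64.5 138.7] -> [-0.0003, -0.0009, 0.0022] [0.002, -0.001, 0.001] q6 was -2.39
```

View pics/p7.png

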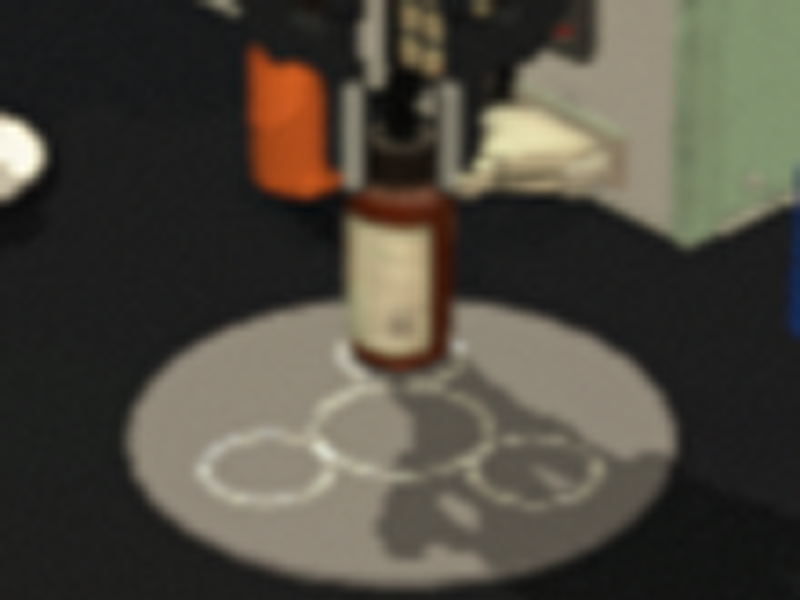

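The bottle's foot (columns 347–452) sits centred in its ring (337–467), about 2 mm above it. I'll set it down and release.

```bash
python3 -m pendant '[[[0,-0.001,0.001,0,0,0,0.015],[0,-0.001,0.002,0,0,0,0.015],[0,-0.001,0.0025,0,0,0,0.015],[0,-0.001,0.0025,0,0,0,0.015],[0,-0.001,0.0025,0,0,0,0.015]]]'; python3 -m pendant '[[[0,0,0,0,0,0,0.023],[0,0,0,0,0,0,0.026],[0,0,0,0,0,0,0.03],[0,0,0,0,0,0,0.04],[0,0,0,0,0,0,0.05],[0,0,0,0,0,0,0.05]]]'; python3 -m pendant '[[[0,0,-0.03,0,0,0,0.05],[0,0,-0.07,0,0,0,0.05],[0,0,-0.09,0,0,0,0.055],[0,0,-0.09,0,0,0,0.055],[0,0,-0.09,0,0,0,0.055]]]'; python3 go.py 588.6 -275.9 110 90
```

```text
clock: 36.75
tool_pos: [620.3, 70.4, 64.8]
eef_rot: [-0.413, 0.911, 0.001, -0.001]
force: [0.2, 0.1, -0.9]
finger_gap: 22.0
finger_force: 53.4
clock: 37.35
tool_pos: [620.4, 70.4, 64.9]
eef_rot: [-0.413, 0.911, 0.001, -0.001]
force: [-0.4, 0.7, 0.4]
finger_gap: 50.2
finger_force: 0.0
clock: 37.85
tool_pos: [620.8, 70.3, 155.1]
eef_rot: [-0.413, 0.911, 0.0, -0.0]
force: [-0.3, 0.6, -1.0]
finger_gap: 55.1
finger_force: 0.0
t 37.9 pos [620.8  70.3 155.1] psi 138.8 gap 55.1 ff 0.0 F [-0.3  0.6 -1. ]
[ 588.6 -275.9  110.    90. ] -> [0.2816, -0.2041, 0.0449] [0.001, -0.0, 0.851] q6 was -2.39
```

```bash
python3 -m pendant '[[[0.282,-0.204,0,0,0,0.851,0.055],[0.282,-0.204,0,0,0,0.851,0.055],[0.282,-0.204,0,0,0,0.851,0.055],[0.282,-0.204,0.02,0,0,0.851,0.055],[0.282,-0.204,0.045,0,0,0.851,0.055],[0.282,-0.204,0.045,0,0,0.851,0.055],[0.282,-0.204,0.045,0,0,0.851,0.055],[0.282,-0.204,0.045,0,0,0.851,0.055]]]';  python3 -m pendant '[[[0,0,0,0,0,0,0.055],[0,0,0,0,0,0,0.055],[0,0,0,0,0,0,0.055]]]'; python3 go.py 588.7 -276 13 90;  python3 - <<'E'
from h import *
q=viewer.capture("scene"); p=viewer.capture("top")
b=cv2.resize(q["image"][140:230,255:365],(550,450),interpolation=cv2.INTER_CUBIC); cv2.imwrite("pics/p8.png",b)
E
```

```text
clock: 38.65
tool_pos: [584.0, -280.7, 104.7]
eef_rot: [0.003, 1.0, 0.001, -0.004]
force: [-0.4, 0.9, -0.7]
finger_gap: 54.8
finger_force: 0.0
clock: 38.95
tool_pos: [588.3, -274.6, 109.5]
eef_rot: [-0.001, 1.0, 0.001, -0.001]
force: [0.8, -0.1, 0.1]
finger_gap: 55.1
finger_force: 0.0
t 39.0 pos [ 588.3 -274.6  109.5] psi 90.1 gap 55.1 ff 0.0 F [ 0.8 -0.1  0.1]
[ 588.7 -276.    13.    90. ] -> [-0.0006, -0.0015, 0.0965] [0.001, -0.002, 0.002] q6 was -2.09
```

View pics/p8.png

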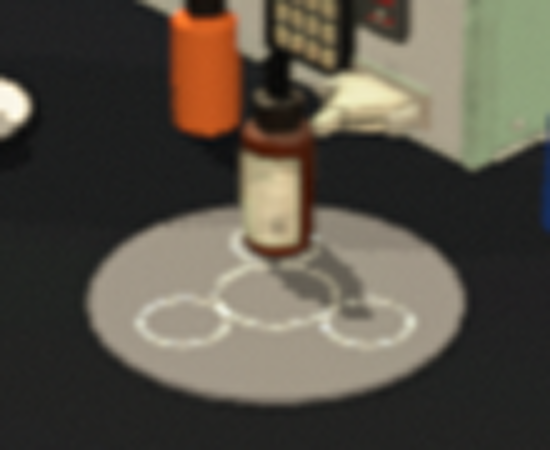

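The dropper stands upright in its ring (crop (277, 240)). Next, the vial.

```bash
python3 -m pendant '[[[-0.0005,-0.0005,0.03,0,-0.001,0.002,0.055],[-0.0005,-0.0005,0.06,0,-0.001,0.002,0.055],[-0.0005,-0.0005,0.085,0,-0.001,0.002,0.055],[-0.0005,-0.0005,0.094,0,-0.001,0.002,0.055],[-0.0005,-0.0005,0.094,0,-0.001,0.002,0.055],[-0.0005,-0.0005,0.094,0,-0.001,0.002,0.055],[-0.0005,-0.0005,0.094,0,-0.001,0.002,0.055]]]'; python3 go.py 588.7 -276 13 90; python3 -m pendant '[[[0,0,0.001,0,0,0,0.04],[0,0,0.001,0,0,0,0.032],[0,0,0.001,0,0,0,0.026],[0,0,0.001,0,0,0,0.018],[0,0,0.001,0,0,0,0.018],[0,0,0.001,0,0,0,0.018]]]';python3 -m pendant '[[[0,0,-0.02,0,0,0,0.018],[0,0,-0.06,0,0,0,0.018],[0,0,-0.1,0,0,0,0.018],[0,0,-0.1,0,0,0,0.018],[0,0,-0.1,0,0,0,0.018]]]';  python3 go.py 604.1 -9 110 18.7
```

```text
clock: 39.75
tool_pos: [589.8, -277.2, 17.9]
eef_rot: [0.001, 1.0, -0.001, 0.001]
force: [0.3, 0.9, -0.0]
finger_gap: 55.1
finger_force: 0.0
t 39.8 pos [ 589.8 -277.2   17.9] psi 89.9 gap 55.1 ff 0.0 F [ 0.3  0.9 -0. ]
[ 588.7 -276.    13.    90. ] -> [0.0011, 0.0012, 0.0049] [-0.001, 0.002, -0.002] q6 was -2.09
clock: 40.35
tool_pos: [588.8, -276.9, 15.6]
eef_rot: [0.001, 1.0, 0.0, 0.0]
force: [-1.4, 0.4, 5.9]
finger_gap: 25.2
finger_force: 59.2
clock: 40.85
tool_pos: [589.3, -277.2, 116.3]
eef_rot: [0.001, 1.0, -0.0, 0.001]
force: [0.3, -0.4, -0.6]
finger_gap: 25.2
finger_force: 58.9
t 40.9 pos [ 589.3 -277.2  116.3] psi 89.9 gap 25.2 ff 58.9 F [ 0.3 -0.4 -0.6]
[604.1  -9.  110.   18.7] -> [-0.0143, 0.2683, 0.0061] [0.001, 0.002, 1.242] q6 was -2.09
```

```bash
python3 -m pendant '[[[-0.014,0.268,0.006,0,0.002,1.242,0.018],[-0.014,0.268,0.006,0,0.002,1.242,0.018],[-0.014,0.268,0.006,0,0.002,1.242,0.018],[-0.014,0.268,0.006,0,0.002,1.242,0.018],[-0.014,0.268,0.006,0,0.002,1.242,0.018],[-0.014,0.268,0.006,0,0.002,1.242,0.018],[-0.014,0.268,0.006,0,0.002,1.242,0.018],[-0.014,0.268,0.006,0,0.002,1.242,0.018]]]';  python3 -m pendant '[[[0,0,0,0,0,0,0.018],[0,0,0,0,0,0,0.018],[0,0,0,0,0,0,0.018]]]'; python3 go.py 603.8 -8.2 60 18.7
```

```text
clock: 41.65
tool_pos: [601.2, -7.1, 106.3]
eef_rot: [0.557, 0.831, -0.001, -0.003]
force: [0.3, 0.6, -0.1]
finger_gap: 25.4
finger_force: 59.0
clock: 41.95
tool_pos: [602.3, -8.9, 107.9]
eef_rot: [0.554, 0.833, -0.0, -0.002]
force: [-0.3, 0.7, 0.3]
finger_gap: 25.1
finger_force: 59.0
t 42.0 pos [602.3  -8.9 107.9] psi 22.7 gap 25.1 ff 59.0 F [-0.3  0.7  0.3]
[603.8  -8.2  60.   18.7] -> [-0.0, 0.0018, 0.0479] [-0.003, -0.003, 0.07] q6 was -0.5
```

```bash
python3 -m pendant '[[[0,0.001,0.02,-0.002,-0.002,0.07,0.018],[0,0.001,0.045,-0.002,-0.002,0.07,0.018],[0,0.001,0.065,-0.002,-0.002,0.07,0.018],[0,0.001,0.065,-0.002,-0.002,0.07,0.018],[0,0.001,0.065,-0.002,-0.002,0.07,0.018]]]';  python3 -m pendant '[[[0,0,0,0,0,0,0.018],[0,0,0,0,0,0,0.018],[0,0,0,0,0,0,0.018]]]'; python3 go.py 603.8 -8.2 19 18.7
```

```text
clock: 42.45
tool_pos: [603.3, -8.4, 43.7]
eef_rot: [0.584, 0.812, 0.0, -0.0]
force: [0.2, -0.1, -0.4]
finger_gap: 25.2
finger_force: 59.0
clock: 42.75
tool_pos: [604.5, -8.3, 45.1]
eef_rot: [0.584, 0.812, 0.001, 0.001]
force: [-0.8, 0.2, -0.4]
finger_gap: 24.8
finger_force: 59.0
t 42.8 pos [604.5  -8.3  45.1] psi 18.6 gap 24.8 ff 59.0 F [-0.8  0.2 -0.4]
[603.8  -8.2  19.   18.7] -> [0.0003, -0.0007, 0.0261] [0.002, 0.001, -0.003] q6 was -0.42
```

```bash
python3 -m pendant '[[[0,-0.0005,0.01,0.001,0.001,0,0.018],[0,-0.0005,0.02,0.001,0.001,0,0.018],[0,-0.0005,0.026,0.001,0.001,0,0.018],[0,-0.0005,0.026,0.001,0.001,0,0.018],[0,-0.0005,0.026,0.001,0.001,0,0.018],[0,-0.0005,0.026,0.001,0.001,0,0.018]]]'; python3 go.py 603.8 -8.2 16.5 18.7; python3 - <<'E'
from h import *
q=viewer.capture("scene"); p=viewer.capture("top")
b=cv2.resize(q["image"][140:230,255:365],(550,450),interpolation=cv2.INTER_CUBIC); cv2.imwrite("pics/p9.png",b)
E
```

```text
clock: 43.35
tool_pos: [602.7, -8.3, 17.1]
eef_rot: [0.584, 0.812, -0.0, -0.001]
force: [-0.4, -0.3, -0.5]
finger_gap: 25.0
finger_force: 59.1
t 43.4 pos [602.7  -8.3  17.1] psi 18.5 gap 25.0 ff 59.1 F [-0.4 -0.3 -0.5]
[603.8  -8.2  16.5  18.7] -> [-0.0003, 0.001, 0.0006] [-0.001, -0.002, -0.003] q6 was -0.42
```

View pics/p9.png

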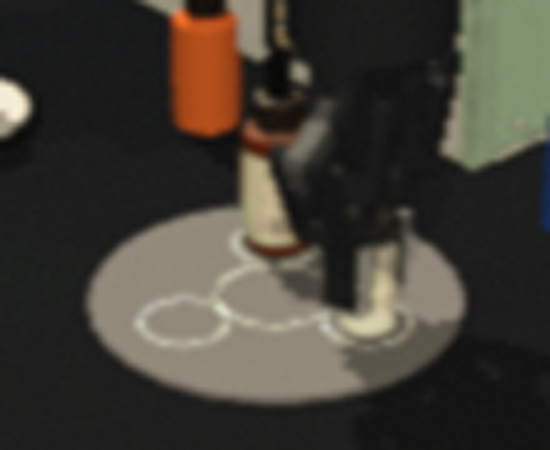

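The vial's foot (crop (370, 325)) is inside its ring (322–415) and the dropper is still standing. I'll release it and go for the objective.

```bash
python3 -m pendant '[[[0,0.001,0,0,0,0,0.018],[0,0.001,0.0008,0,0,0,0.018],[0,0.001,0.001,0,0,0,0.018],[0,0.001,0.001,0,0,0,0.018]]]'; python3 -m pendant '[[[0,0,0,0,0,0,0.026],[0,0,0,0,0,0,0.03],[0,0,0,0,0,0,0.035],[0,0,0,0,0,0,0.045],[0,0,0,0,0,0,0.055],[0,0,0,0,0,0,0.055]]]'; python3 -m pendant '[[[0,0,-0.03,0,0,0,0.055],[0,0,-0.07,0,0,0,0.055],[0,0,-0.1,0,0,0,0.06],[0,0,-0.1,0,0,0,0.06],[0,0,-0.1,0,0,0,0.06]]]'; python3 go.py 588.2 -206.2 110 90
```

```text
clock: 43.85
tool_pos: [604.1, -8.0, 16.7]
eef_rot: [0.584, 0.812, 0.0, -0.001]
force: [-0.6, 0.7, 0.1]
finger_gap: 24.9
finger_force: 59.1
clock: 44.45
tool_pos: [604.1, -8.0, 16.8]
eef_rot: [0.584, 0.812, 0.0, -0.001]
force: [-0.1, 1.8, -0.5]
finger_gap: 55.4
finger_force: 0.0
clock: 44.95
tool_pos: [605.0, -8.2, 117.8]
eef_rot: [0.584, 0.812, 0.001, 0.0]
force: [-1.3, -0.3, -1.1]
finger_gap: 60.2
finger_force: 0.0
t 45.0 pos [605.   -8.2 117.8] psi 18.5 gap 60.2 ff 0.0 F [-1.3 -0.3 -1.1]
[ 588.2 -206.2  110.    90. ] -> [-0.1824, -0.0789, 0.0076] [0.002, 0.001, -1.247] q6 was -0.42
```

```bash
python3 -m pendant '[[[-0.182,-0.08,0.008,0,0,-1.247,0.06],[-0.182,-0.08,0.008,0,0,-1.247,0.06],[-0.182,-0.08,0.008,0,0,-1.247,0.06],[-0.182,-0.08,0.008,0,0,-1.247,0.06],[-0.182,-0.08,0.008,0,0,-1.247,0.06],[-0.182,-0.08,0.008,0,0,-1.247,0.06],[-0.182,-0.08,0.008,0,0,-1.247,0.06],[-0.182,-0.08,0.008,0,0,-1.247,0.06]]]';  python3 -m pendant '[[[0,0,0,0,0,0,0.06],[0,0,0,0,0,0,0.06],[0,0,0,0,0,0,0.06]]]'; python3 go.py 589.3 -206.2 60 90
```

```text
clock: 45.75
tool_pos: [584.7, -205.9, 106.0]
eef_rot: [0.035, 0.999, 0.001, -0.002]
force: [0.3, -0.1, -0.5]
finger_gap: 59.9
finger_force: 0.0
clock: 46.05
tool_pos: [585.7, -205.9, 107.7]
eef_rot: [0.04, 0.999, 0.001, -0.001]
force: [0.2, 0.1, 0.2]
finger_gap: 59.5
finger_force: 0.0
t 46.0 pos [ 585.7 -205.9  107.7] psi 85.4 gap 59.5 ff 0.0 F [0.2 0.1 0.2]
[ 589.3 -206.2   60.    90. ] -> [-0.0037, -0.0001, 0.0477] [0.002, -0.002, -0.08] q6 was -1.91
```

```bash
python3 -m pendant '[[[-0.004,0,0.02,0.001,-0.002,-0.08,0.06],[-0.004,0,0.04,0.001,-0.002,-0.08,0.06],[-0.004,0,0.04,0.001,-0.002,-0.08,0.06],[-0.004,0,0.04,0.001,-0.002,-0.08,0.06]]]';  python3 -m pendant '[[[0,0,0,0,0,0,0.06],[0,0,0,0,0,0,0.06]]]'; python3 go.py 589.3 -206.2 11 90
```

```text
clock: 46.45
tool_pos: [589.7, -206.1, 68.3]
eef_rot: [-0.001, 1.0, 0.0, -0.0]
force: [-0.1, 0.3, 0.5]
finger_gap: 59.9
finger_force: 0.0
clock: 46.65
tool_pos: [591.1, -206.8, 70.1]
eef_rot: [-0.002, 1.0, -0.0, 0.002]
force: [-0.2, 0.2, -0.3]
finger_gap: 60.0
finger_force: 0.0
t 46.6 pos [ 591.1 -206.8   70.1] psi 90.2 gap 60.0 ff 0.0 F [-0.2  0.2 -0.3]
[ 589.3 -206.2   11.    90. ] -> [0.002, 0.0006, 0.0591] [-0.001, 0.003, 0.003] q6 was -1.99
```

```bash
python3 -m pendant '[[[0.0015,0,0.02,0,0.002,0.002,0.06],[0.0015,0,0.045,0,0.002,0.002,0.06],[0.0015,0,0.057,0,0.002,0.002,0.06],[0.0015,0,0.058,0,0.002,0.002,0.06],[0.0015,0,0.058,0,0.002,0.002,0.06],[0.0015,0,0.058,0,0.002,0.002,0.06]]]'; python3 go.py 589.3 -206.2 11 90; python3 -m pendant '[[[0,0,0,0,0,0,0.05],[0,0,0,0,0,0,0.042],[0,0,0,0,0,0,0.036],[0,0,0,0,0,0,0.025],[0,0,0,0,0,0,0.025],[0,0,0,0,0,0,0.025]]]';python3 -m pendant '[[[0,0,-0.02,0,0,0,0.025],[0,0,-0.06,0,0,0,0.025],[0,0,-0.1,0,0,0,0.025],[0,0,-0.1,0,0,0,0.025],[0,0,-0.1,0,0,0,0.025]]]';  python3 go.py 543 44.7 110 78.7
```

```text
clock: 47.25
tool_pos: [589.8, -206.9, 12.2]
eef_rot: [-0.001, 1.0, -0.0, 0.001]
force: [-0.1, -0.3, 1.1]
finger_gap: 59.8
finger_force: 0.0
t 47.2 pos [ 589.8 -206.9   12.2] psi 90.1 gap 59.8 ff 0.0 F [-0.1 -0.3  1.1]
[ 589.3 -206.2   11.    90. ] -> [0.0005, 0.0007, 0.0012] [-0.001, 0.001, 0.002] q6 was -1.99
clock: 47.85
tool_pos: [589.3, -206.5, 11.4]
eef_rot: [-0.001, 1.0, -0.0, 0.0]
force: [-0.5, 0.7, 5.6]
finger_gap: 32.3
finger_force: 59.8
clock: 48.35
tool_pos: [589.6, -206.8, 111.7]
eef_rot: [-0.001, 1.0, -0.001, 0.001]
force: [0.0, -0.4, -1.9]
finger_gap: 32.2
finger_force: 59.7
t 48.4 pos [ 589.6 -206.8  111.7] psi 90.1 gap 32.2 ff 59.7 F [ 0.  -0.4 -1.9]
[543.   44.7 110.   78.7] -> [0.0462, 0.2515, 0.0014] [-0.001, 0.002, 0.199] q6 was -1.99
```

```bash
python3 -m pendant '[[[0.046,0.251,0.001,0,0.002,0.199,0.025],[0.046,0.251,0.001,0,0.002,0.199,0.025],[0.046,0.251,0.001,0,0.002,0.199,0.025],[0.046,0.251,0.001,0,0.002,0.199,0.025],[0.046,0.251,0.001,0,0.002,0.199,0.025],[0.046,0.251,0.001,0,0.002,0.199,0.025],[0.046,0.251,0.001,0,0.002,0.199,0.025],[0.046,0.251,0.001,0,0.002,0.199,0.025]]]';  python3 -m pendant '[[[0,0,0,0,0,0,0.025],[0,0,0,0,0,0,0.025],[0,0,0,0,0,0,0.025]]]'; python3 go.py 543 44.7 40 78.7
```

```text
clock: 49.15
tool_pos: [541.7, 43.8, 108.3]
eef_rot: [0.098, 0.995, -0.0, -0.002]
force: [0.2, 0.7, -0.4]
finger_gap: 32.3
finger_force: 60.0
clock: 49.45
tool_pos: [542.6, 43.5, 109.5]
eef_rot: [0.099, 0.995, -0.0, -0.001]
force: [-0.6, 0.4, -1.1]
finger_gap: 32.9
finger_force: 60.0
t 49.5 pos [542.6  43.5 109.5] psi 78.6 gap 32.9 ff 60.0 F [-0.6  0.4 -1.1]
[543.   44.7  40.   78.7] -> [-0.0004, 0.0013, 0.0695] [-0.0, -0.003, -0.002] q6 was -1.39
```

```bash
python3 -m pendant '[[[0,0.001,0.02,0,-0.002,-0.002,0.025],[0,0.001,0.05,0,-0.002,-0.002,0.025],[0,0.001,0.075,0,-0.002,-0.002,0.025],[0,0.001,0.092,0,-0.002,-0.002,0.025],[0,0.001,0.094,0,-0.002,-0.002,0.025],[0,0.001,0.094,0,-0.002,-0.002,0.025],[0,0.001,0.094,0,-0.002,-0.002,0.025]]]';  python3 -m pendant '[[[0,0,0,0,0,0,0.025],[0,0,0,0,0,0,0.025]]]'; python3 go.py 543 44.7 12.4 78.7
```

```text
clock: 50.15
tool_pos: [543.5, 45.3, 17.0]
eef_rot: [0.098, 0.995, -0.0, 0.001]
force: [0.2, 1.0, -0.4]
finger_gap: 32.3
finger_force: 60.0
clock: 50.35
tool_pos: [543.3, 45.5, 16.8]
eef_rot: [0.098, 0.995, -0.0, 0.001]
force: [0.0, 0.3, -1.7]
finger_gap: 32.3
finger_force: 60.0
t 50.4 pos [543.3  45.5  16.8] psi 78.8 gap 32.3 ff 60.0 F [ 0.   0.3 -1.7]
[543.   44.7  12.4  78.7] -> [0.0001, -0.0008, 0.0044] [0.0, 0.001, 0.002] q6 was -1.39
```

```bash
python3 -m pendant '[[[0,-0.0008,0.002,0,0.001,0,0.025],[0,-0.0008,0.0035,0,0.001,0,0.025],[0,-0.0008,0.0042,0,0.001,0,0.025],[0,-0.0008,0.0042,0,0.001,0,0.025],[0,-0.0008,0.0042,0,0.001,0,0.025]]]'; python3 go.py 543 44.7 12.4 78.7; python3 -m pendant '[[[0,0,0,0,0,0,0.033],[0,0,0,0,0,0,0.037],[0,0,0,0,0,0,0.042],[0,0,0,0,0,0,0.05],[0,0,0,0,0,0,0.06],[0,0,0,0,0,0,0.06]]]'; python3 -m pendant '[[[0,0,-0.03,0,0,0,0.06],[0,0,-0.07,0,0,0,0.06],[0,0,-0.11,0,0,0,0.06],[0,0,-0.14,0,0,0,0.06],[0,0,-0.14,0,0,0,0.06]]]'; python3 go.py 500 -250 200 78.7
```

```text
clock: 50.85
tool_pos: [542.4, 44.7, 12.3]
eef_rot: [0.097, 0.995, -0.0, -0.001]
force: [-4.1, 0.1, 7.9]
finger_gap: 32.8
finger_force: 61.1
t 50.9 pos [542.4  44.7  12.3] psi 78.8 gap 32.8 ff 61.1 F [-4.1  0.1  7.9]
[543.   44.7  12.4  78.7] -> [-0.0006, 0.0001, -0.0001] [-0.0, -0.001, 0.002] q6 was -1.39
clock: 51.45
tool_pos: [542.1, 44.8, 11.3]
eef_rot: [0.098, 0.995, -0.0, -0.001]
force: [0.3, 0.7, -0.8]
finger_gap: 60.1
finger_force: 0.0
clock: 51.95
tool_pos: [545.9, 44.7, 157.4]
eef_rot: [0.098, 0.995, 0.0, 0.004]
force: [0.5, -0.4, 0.0]
finger_gap: 60.3
finger_force: 0.0
t 52.0 pos [545.9  44.7 157.4] psi 78.8 gap 60.3 ff 0.0 F [ 0.5 -0.4  0. ]
[ 500.  -250.   200.    78.7] -> [-0.0125, -0.298, -0.0429] [0.001, 0.008, 0.002] q6 was -1.39
```

Move clear and check the whole scene.

```bash
python3 -m pendant '[[[-0.012,-0.298,-0.043,0,0,0,0.06],[-0.012,-0.298,-0.043,0,0,0,0.06],[-0.012,-0.298,-0.043,0,0,0,0.06],[-0.012,-0.298,-0.043,0,0,0,0.06],[-0.012,-0.298,-0.043,0,0,0,0.06],[-0.012,-0.298,-0.043,0,0,0,0.06],[-0.012,-0.298,-0.043,0,0,0,0.06],[-0.012,-0.298,-0.043,0,0,0,0.06]]]'; python3 -m pendant '[[[0,0,0,0,0,0,0.06],[0,0,0,0,0,0,0.06],[0,0,0,0,0,0,0.06]]]'; python3 - <<'E'
from f import *
for n in ("top","scene"):
    p=viewer.capture(n); cv2.imwrite(f"pics/p10{n}.png",p["image"])
    for t in ("timer","tape"):
        for d in viewer.tip_of(t,p)[:1]: print(n,t,ray(p,d["at"],0).round(1))
a=cv2.imread("pics/p10top.png")[150:240,265:365]; b=cv2.imread("pics/p10scene.png")[130:230,215:365]
o=np.zeros((600,800,3),np.uint8); o[:360,:400]=cv2.resize(a,(400,360),interpolation=cv2.INTER_CUBIC); o[:400,400:]=cv2.resize(b,(600,400),interpolation=cv2.INTER_CUBIC)[:,200:]; o[360:,:384]=cv2.resize(cv2.imread("pics/p10top.png"),(384,240)); o[400:,400:720]=cv2.resize(cv2.imread("pics/p10scene.png"),(320,200)); cv2.imwrite("pics/p10.png",o)
E
```

```text
clock: 52.75
tool_pos: [495.8, -250.9, 193.7]
eef_rot: [0.099, 0.995, 0.0, -0.001]
force: [-0.0, -0.1, -0.2]
finger_gap: 59.9
finger_force: 0.0
clock: 53.05
tool_pos: [496.7, -248.5, 194.1]
eef_rot: [0.097, 0.995, 0.0, -0.001]
force: [0.0, -0.5, -0.3]
finger_gap: 59.8
finger_force: 0.0
top timer [409.7 -63.5   0. ]
scene timer [410.  -57.7   0. ]
scene tape [407.9  92.5   0. ]
```

View pics/p10.png

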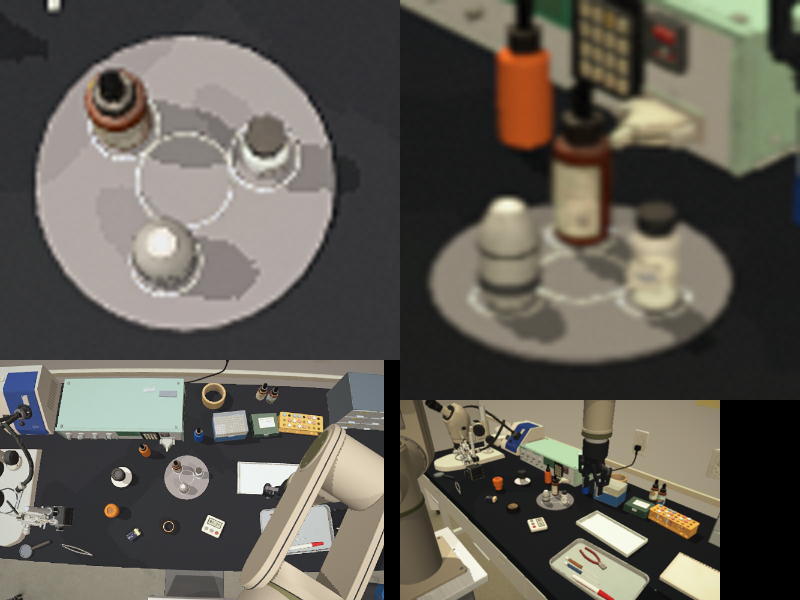

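The final picture shows the dropper, vial and objective upright in their rings at crop (120, 110), (265, 150) and (165, 255), within about 1 mm of the first picture. The eyepiece stands on the pad and the tray is empty. Handing in.

```bash
python3 -c "
from bench import hand_in
print(hand_in())"
```

```text
the job is handed in; nothing more can be done
None
```

The job is handed in at about 53 s: the eyepiece stands on the pad within about 2–3 mm of its middle, the dropper, vial and objective are upright in their original circles, and the arm went nowhere near the timer and tape.

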